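# Fit the terminal bar and close the terminal box

### The job

Take the longest of the three steel terminal bars and slide it, end first and flat side down, into the slot in the upper end of the black terminal box on the slanted stand until it stops against the hidden stop; its tail will still stick out. Then slide the black cover with the grip rib over the shallow recess in the top of the box so that it drops in and lies fully home. Do not force the bar, and leave the two shorter bars and everything else on the table where they are.

Things in the scene. Friction and masses are not known exactly. Their poses are not given: they have to be found in the camera images.
- shell: Black plastic terminal box 150 x 100 x 34 mm, fixed on a slanted stand that is fixed to the table. Origin: centre of its underside. x runs along the 150 mm length up the slope (30 degrees above level), away from the robot; y across; z out of its top face, 30 degrees from vertical, leaning to the robot. Two glands, 24 mm long, at the lower end; clamp lugs beside it reach z = 18, y = 67.
- mouth (a point): Centre of the slot's mouth in the box's upper end face, at (75, 0, 15.5) mm in the box's frame; axes as the box. The slot runs along the box's x axis, 28 mm wide (y) and 15 mm high (z = 8 to 23), closed all round. A flared lip reaches 9 mm out of the face and widens the mouth to about 38 x 25 mm.
- pocket (a point): Centre of the floor of the cover's recess in the box's top face, at (-14, 0, 29) mm in the box's frame; axes as the box. The recess is 94 mm (x) by 74 mm (y), 5 mm deep (the top face is at z = 34, floor at 29). Up-slope of it the top is a flat deck, from x = 33 to 75.
- stop_face (a point): Centre of the face of the steel stop hidden inside the slot, that the bar's end must meet; rigid. It is set at a different depth each time, 82 to 104 mm in from the mouth (x = -7 to -29 in the box's frame). Axes as the box (x points out of the slot).
- bar_long: The longest of three flat steel terminal bars: 160 x 25 x 12 mm, about 0.2 kg, lying flat on the table. Origin: centre of its underside; x along its length, z up. Both ends are alike. When home in the slot its tail sticks out 56 to 78 mm.
- bar_mid: Bar of the same section but 120 mm long; not wanted. Origin: centre of underside; x along it.
- bar_short: Bar of the same section but 85 mm long; not wanted. Origin: centre of underside; x along it.
- cover: Black flat cover 90 x 70 x 7 mm, about 0.12 kg, with a raised grip rib on top, 50 mm long (along x), 14 mm wide, reaching 29 mm above the underside. Lies flat on the table, rib up. Origin: centre of the cover's underside; x along the 90 mm length, z up. Either way round fits.
- box_a: Open black junction box, 135 x 80 x 30 mm, bystander. Origin: centre of underside.
- box_b: Open black junction box as box_a, bystander.
- box_c: Open black junction box as box_a, bystander.
- driver: Orange electric screwdriver lying on the table, 230 mm long, 40 mm thick, bystander. Origin: on the table under its middle; x towards its bit.
- tub: Round clear tub of glands, 116 mm across, 70 mm high, bystander. Origin: centre of underside.
- gland_a: Loose black cable gland, 72 mm long, 26 mm thick, bystander. Origin: under its nut.
- gland_b: Loose black cable gland as gland_a, bystander.
- block: Wooden block with a white plate and brass stud, 80 x 140 mm, 71 mm high, bystander. Origin: centre of underside.
There are look-alikes about, which are no part of the job. What is shaped like the cover but brown or white is not meant.

How it is judged (in metres and radians):
On the way, in this order (a step that is already met when the one before it is completed fails the run):
1. the longest bar is in the slot against the hidden stop (x of bar_long in the frame of stop_face between 0.076 and 0.0835 m and y of bar_long in the frame of shell between -0.004 and 0.004 m and z of bar_long in the frame of shell between 0.004 and 0.017 m and angle between the x axis of bar_long and the x axis of shell, either way round below 0.07 rad and angle between the z axis of bar_long and the z axis of shell, either way round below 0.15 rad), for 0.2 s.
2. the cover lies home in the recess (x of cover in the frame of shell between -0.018 and -0.01 m and y of cover in the frame of shell between -0.004 and 0.004 m and z of cover in the frame of shell between 0.027 and 0.031 m and angle between the z axis of cover and the z axis of shell, either way round below 0.04 rad and angle between the x axis of cover and the x axis of shell, either way round below 0.08 rad), for 0.2 s.
At the end, for the whole second after the job is handed in: Long bar in the slot flat side down, its end within 3.5 mm of the hidden stop, within 4 mm of the slot's middle and 4 degrees of its line; cover in the recess within 4 mm of its middle, underside within 2 mm of the floor and 2 degrees of parallel; both at rest (all of step 1 and all of step 2 and linear speed of each of bar_long, cover below 0.02 m/s); the robot touches nothing.
It fails at once if the bar was forced against the box or its stop (over 60 N) (contact force between bar_long and shell above 60 N).
It fails at once if a shorter bar or a bystander was pushed more than 30 mm away (distance of any of bar_mid, bar_short, box_a, box_b, box_c, driver, tub, gland_a, gland_b, block from where it was at the start of the episode above 0.03 m).
It also fails if it takes over 64 s, if anything falls off the work surface, if the arm or the gripper's body presses on something with over 40 N, if the wrist force passes 120 N, or if a joint passes its speed limit or range.

### The arm

A 7-joint arm with a two-finger parallel gripper is mounted at the origin on the work surface. World frame = base frame: x ahead of the robot, y to its left, z up, the work surface at z = 0. Lengths are in m, angles in degrees, forces in N, time in s.
With the tool pointing down it reaches from about 0.4 to 0.9 m from the base axis. Payload 5.5 kg.
Tool frame: the origin (TCP) lies between the finger pads; the fingertips stand 17 mm ahead of it and the grasp point (between the pads) lies 2 mm behind it; z points along the fingers, y is the line along which they close (so a half turn about z gives the same grasp; the last joint's range is limited). The gripper opens to 85 mm and grips with 20 to 120 N. Pads are 22 mm wide; open, the fingers measure 114 mm over their backs; the gripper's body (76 mm by 85 mm) begins 54 mm behind the grasp point. The pads swing forward as they close: fully open they stand 13 mm farther back than shut.
Start: joints at [-54.992, 28.699, -24.465, 88.831, 12.651, 65.22, -12.049], TCP at [0.222, 0.611, 0.248] pointing down, gripper open.
Joint ranges: [-164.97, 164.97], [-17.58, 116.51], [-87.97, 89.64], [11.32, 138.91], [-80.73, 260.73], [10.89, 115.49], [-147.41, 147.41]. Speed limits (degrees/s): [147.25, 147.25, 180, 180, 180, 180, 180].

### API

Orientations are given as a 3x3 rotation matrix whose columns are the frame's x, y, z axes.
In Python, from workcell import env, get_image, get_calibration, trace gives the robot as it stands. The module is installed in compiled form; this text tells all that it offers.
- The arm moves only by the tool arm_command, never from a script. Its argument "series" is a list that holds one entry, the list of rows, each a list of 7 numbers: the shift along the tool's x, y, z in units of 0.15 m (1.0 is 0.15 m), then the turn, a rotation vector about the tool's x, y, z in units of 360 degrees (1.0 is 360 degrees), then the opening, from 0 (shut) to 1 (fully open). A call has 1 to 20 rows; each row is the pose to reach, as a shift and turn from the pose commanded when the call began, along the tool's axes at that moment, turning the shorter way round; what a row does not reach only later rows make up. A row lasts 1/8 s, in which the tool goes at most 62.5 mm and 10.7 degrees, less where a joint would pass 70% of its speed; a pose out of reach is approached as far as the arm can. A call with a number of a shift or a turn outside -1 to 1 is refused whole. A call with a gripper value outside its range is refused whole. The fingers move at their own pace and stop on an object; "grip_force" is the grip in N (left out, the last holds). Time passes only in rows, so rows that repeat a pose let the fingers close. It gives the time, the measured TCP pose, the force, the opening and the grip force at its end, in the units of the state.
- env.get_state(): the state, without advancing time (a new reading comes with each control period).
- get_image(name): name is "side" or "top"; returns (picture, depth): 420x560x3 uint8, red, green, blue; 420x560 float32, m along the optical axis (not along the pixel's ray), 0 where there is no reading.
- get_calibration(name): a dict with "intrinsics" (3x3 intrinsics, pixels), "k1" (the pictures are not rectified: a ray, as slopes to the right and down, at radius r is drawn at 1 + k1 r^2 times it, then the intrinsics apply), "R" (3x3) and "t" (3): a world point X has camera coordinates R X + t. Camera axes: x right, y down, z forward; pixel columns grow to the right and rows downward; lengths in m; the calibration is good to about 2 mm. A picture is of the moment at which its call begins. get_calibration takes no time and is no camera call.
- env.finish_job(): hands the job in; it is judged then, once.
Trained networks look in the newest picture that a camera, given by its name, has taken for a name from the list of things; names that differ only in an ending like _2 or _b are one class to them, and where a whole thing is asked for, a point or a joint stands for the part that bears it (a point fixed in the world has none). Each returns a list of dicts, best first, with "confidence" (0 to 1); they miss things now and then, are a little off and sometimes report something else, mostly with a low value. They report only what shows in the picture. A call takes as long as a camera call. They do not tell look-alikes from the thing itself.
- trace(camera, label): "pixels" (420x560 bool, what is visible of it) and "rect" ([left, top, right, bottom] in pixels, round what is visible of it).
The state is a dict: "clock": time; "joint_pos": joint angles; "qvel": joint speeds; "joint_efforts": joint torques, N m; "eef_pos": TCP position; "tcp_rot": TCP orientation; "force": force on the tool from outside, world axes, zero at the start; "torque": the same for the moment, N m; "opening": opening from 0.0 (shut) to 1.0 (fully open); "gripper_force": force on a finger pad.
Only numpy, scipy, OpenCV 4.12 (cv2) and the standard library are available. Lean on these libraries where they do the work, as an engineer would, in place of code of your own. Each camera call takes 0.05 s, during which the arm holds its last target. There are 200 camera calls.

## Working session

There is one attempt and no reset: what is moved stays moved. The work goes in short steps, Python scripts to look and compute and a tool call to move; the robot and the scene stay as the last step left them, time stands still between calls to the robot, and variables do not carry over. Pictures are saved under pics/ and viewed, at most 10 in all, crops included, and the job is handed in when it is done.

Besides the shell and the picture viewer there is one more tool, called after ">>>" as name([rows], argument=value, ...), one row to a line, values as JSON. arm_command: Moves the arm, as the interface text tells. Its arguments: {"type":"object","properties":{"series":{"type":"array","items":{"type":"array","items":{"type":"array","items":{"type":"number"}}}},"grip_force":{"type":"number"}},"required":["series"]}

```bash
mkdir -p pics; python3 - <<'E'
from workcell import env,get_image,get_calibration,trace
import cv2,numpy as np
for c in("side","top"):
    im,d=get_image(c); cv2.imwrite(f"pics/{c}0.png",im[:,:,::-1]); np.savez(f"{c}0.npz",im=im,d=d)
    k=get_calibration(c); print(c,k)
print(env.get_state())
E
```

```text
side {'intrinsics': array([[501.03952108,   0.        , 283.74164079],
       [  0.        , 501.03952108, 205.5469622 ],
       [  0.        ,   0.        ,   1.        ]]), 'k1': -0.07168227213614389, 'R': array([[-0.83238993, -0.55406579, -0.01175163],
       [-0.34082837,  0.52852733, -0.77749269],
       [ 0.43699316, -0.6431718 , -0.62878217]]), 't': array([0.46079716, 0.28188529, 1.61781062])}
top {'intrinsics': array([[396.12992142,   0.        , 277.07944018],
       [  0.        , 396.12992142, 200.95200781],
       [  0.        ,   0.        ,   1.        ]]), 'k1': 0.03514749011930596, 'R': array([[ 0.01611822, -0.99980226,  0.01164664],
       [-0.97982603, -0.01811466, -0.19902967],
       [ 0.19920129, -0.00820368, -0.97992425]]), 't': array([-0.04032304,  0.5481347 ,  1.26390876])}
{'clock': 0.1, 'joint_pos': array([-54.99264374,  28.74940378, -24.45440295,  88.88610528,
        12.65290239,  65.21856691, -12.04933344]), 'qvel': array([ 0.07798749, -0.02613742, -0.07664265, -0.18535445,  0.0506331 ,
        0.09026232, -0.15915633]), 'joint_efforts': array([-1.01740510e-02, -5.70814276e+01, -5.83805993e+00, -2.81746066e+01,
        1.05176435e-02,  5.46265612e-03,  4.33886441e-06]), 'eef_pos': array([0.22137796, 0.61050925, 0.24734811]), 'tcp_rot': array([[-9.40149602e-01,  3.40761388e-01, -6.33851316e-04],
       [ 3.40761975e-01,  9.40148184e-01, -1.63343679e-03],
       [ 3.93019768e-05, -1.75166737e-03, -9.99998465e-01]]), 'force': array([ 0.00443385,  0.68944176, -0.28364775]), 'torque': array([-0.02229481,  0.00349204, -0.03153867]), 'gripper_force': 0.0, 'opening': 0.9985382819849917}
```

View pics/side0.png

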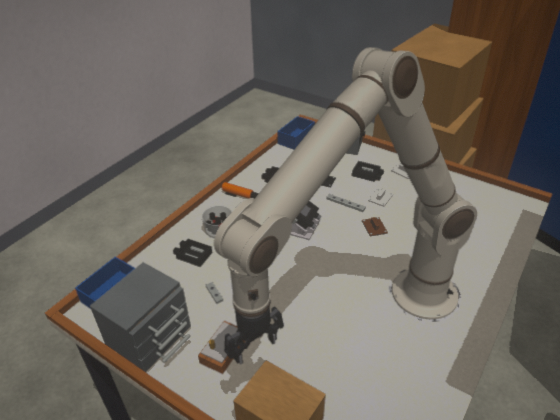

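View pics/top0.png

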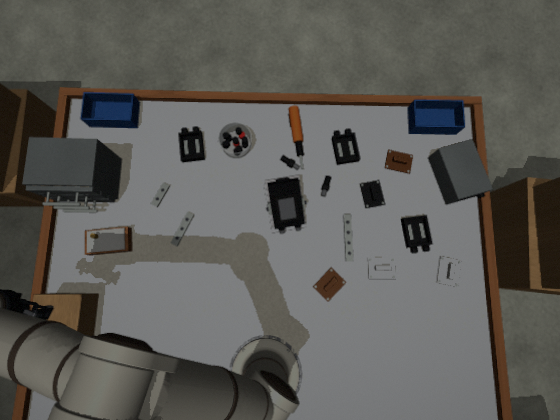

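The top view shows three steel bars: (348,237) is the longest, (183,228) is mid and (160,194) is short. The small black plate at (372,193) is the likely cover. Brown ones at (399,161) and (330,284) and white ones at (381,268) and (448,271) are look-alikes. The open boxes are at (192,145), (345,147) and (416,233). The shell is at (286,203).

```bash
cat > h.py <<'E'
from workcell import env,get_image,get_calibration,trace
import cv2,numpy as np
def rays(c,uv):
    k=get_calibration(c); K=k["intrinsics"]; k1=k["k1"]
    p=cv2.undistortPoints(np.array(uv,float).reshape(-1,1,2),K,np.array([k1,0,0,0,0.])).reshape(-1,2)
    return np.c_[p,np.ones(len(p))],np.array(k["R"]),np.array(k["t"])
def deproj(c,uv,z):
    r,R,t=rays(c,uv); return (r*np.array(z).reshape(-1,1)-t)@R
def onplane(c,uv,h):
    r,R,t=rays(c,uv); o=-R.T@t; d=r@R; return o+d*((h-o[2])/d[:,2])[:,None]
def proj(c,X):
    k=get_calibration(c)
    return cv2.projectPoints(np.array(X,float).reshape(-1,3),cv2.Rodrigues(np.array(k["R"]))[0],np.array(k["t"]),k["intrinsics"],np.array([k["k1"],0,0,0,0.]))[0].reshape(-1,2)
def cloud(c,m,d):
    m=m&(d>0); v,u=np.nonzero(m); return deproj(c,np.c_[u,v],d[v,u])
E
python3 - <<'E'
from h import *
im,d=get_image("top"); np.savez("top1.npz",im=im,d=d)
out={}
for l in("bar_long","bar_mid","bar_short","cover","shell","box_a"):
    for i,r in enumerate(trace("top",l)):
        m=r["pixels"]; P=cloud("top",m,d)
        if len(P)<5: continue
        v,u=np.nonzero(m); 
        h=0.012 if "bar" in l else 0.007
        Q=onplane("top",np.c_[u,v],h)[:,:2].astype(np.float32); b=cv2.minAreaRect(Q)
        print(l,i,round(r["confidence"],2),np.round(r["rect"]),m.sum(),"zmed %.4f zmax %.4f"%(np.median(P[:,2]),np.percentile(P[:,2],98)),np.round(b[0],4),np.round(b[1],4),round(b[2],1))
        out[f"{l}{i}"]=m
np.savez("m.npz",**out)
c=im[120:290,240:440]; c=cv2.convertScaleAbs(c,alpha=1.6,beta=20)
cv2.imwrite("pics/crop1.png",cv2.resize(c[:,:,::-1],None,fx=3.5,fy=3.5,interpolation=cv2.INTER_CUBIC))
E
```

```text
bar_long 0 0.74 [340. 214. 352. 265.] 405 zmed 0.0110 zmax 0.0174 [ 0.4369 -0.2747] [0.0304 0.1597] 88.9
bar_mid 0 0.59 [169. 212. 196. 248.] 308 zmed 0.0110 zmax 0.0160 [0.4572 0.2895] [0.0289 0.1236] 65.8
bar_short 0 0.63 [153. 183. 169. 206.] 193 zmed 0.0112 zmax 0.0168 [0.575  0.3715] [0.0298 0.0828] 68.0
bar_short 1 0.56 [332. 128. 362. 164.] 744 zmed 0.0167 zmax 0.0346 [ 0.761 -0.271] [0.1232 0.0863] 9.6
cover 0 0.91 [433. 256. 464. 288.] 623 zmed 0.0070 zmax 0.0305 [ 0.3304 -0.6053] [0.0754 0.0924] 79.1
cover 1 0.85 [315. 268. 345. 300.] 595 zmed 0.0067 zmax 0.0308 [ 0.2803 -0.209 ] [0.0699 0.0894] 46.2
cover 2 0.84 [384. 152. 414. 173.] 504 zmed 0.0077 zmax 0.0319 [ 0.7118 -0.4573] [0.0917 0.0726] 78.3
cover 3 0.81 [361. 181. 387. 205.] 484 zmed 0.0081 zmax 0.0318 [ 0.5907 -0.3605] [0.0878 0.0687] 11.7
cover 4 0.76 [369. 256. 395. 281.] 549 zmed 0.0069 zmax 0.0304 [ 0.3384 -0.3824] [0.0691 0.0899] 1.1
shell 0 0.65 [267. 178. 306. 231.] 1592 zmed 0.1034 zmax 0.1421 [ 0.5491 -0.0625] [0.192  0.1128] 8.2
box_a 0 0.79 [179. 125. 202. 164.] 744 zmed 0.0164 zmax 0.0333 [0.7616 0.2784] [0.1277 0.0847] 8.5
box_a 1 0.76 [332. 128. 359. 164.] 774 zmed 0.0168 zmax 0.0346 [ 0.7646 -0.2689] [0.1259 0.0898] 11.2
box_a 2 0.76 [400. 215. 434. 252.] 880 zmed 0.0155 zmax 0.0333 [ 0.453  -0.5061] [0.1204 0.0924] 6.4
box_a 3 0.17 [151. 183. 171. 206.] 216 zmed 0.0111 zmax 0.0171 [0.5754 0.3731] [0.0306 0.0844] 64.0
```

View pics/crop1.png

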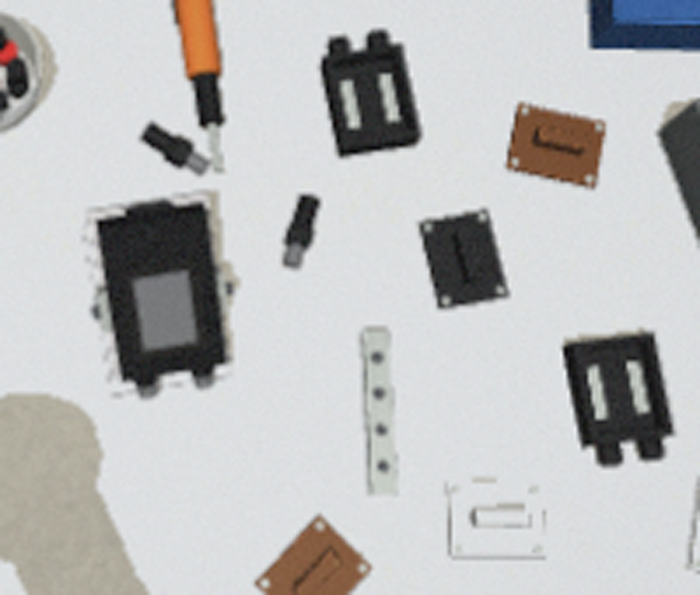

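The crop confirms three things. The black plate with the rib, top pixel (372,193), is the cover. The steel bar at (348,237) measures 160 mm, so it is the long one. The shell's upper end (deck) faces up-image at (286,203). Next I measure the shell pose and refine the bar and cover.

```bash
python3 - <<'E'
from h import *
from scipy.optimize import least_squares
# average depth over a few frames
D=[];I=[]
for _ in range(4):
    im,d=get_image("top"); D.append(np.where(d>0,d,np.nan)); I.append(im.astype(float))
d=np.nanmedian(D,0); d=np.nan_to_num(d); im=np.mean(I,0).astype(np.uint8); np.savez("avg.npz",im=im,d=d)
g=im.max(2)
roi=np.zeros(g.shape,bool); roi[172:236,260:312]=1
m0=np.load("m.npz")["shell0"]
P=cloud("top",m0,d)
# ransac plane
rng=np.random.default_rng(0); best=None
for _ in range(2000):
    a=P[rng.choice(len(P),3,False)]; n=np.cross(a[1]-a[0],a[2]-a[0]); s=np.linalg.norm(n)
    if s<1e-5: continue
    n/=s; n*=np.sign(n[2]); 
    if n[2]<.7: continue
    k=abs((P-a[0])@n)<.003
    if best is None or k.sum()>best.sum(): best=k
for _ in range(3):
    c=P[best].mean(0); n=np.linalg.svd(P[best]-c)[2][2]; n*=np.sign(n[2]); best=abs((P-c)@n)<.003
print("plane n",n.round(4),"tilt",np.degrees(np.arccos(n[2])),"inl",best.sum(),len(P),"rms",((P[best]-c)@n).std(),"c",c.round(4),"az",np.degrees(np.arctan2(-n[1],-n[0])))
# dark top outline projected onto the plane
r,R,t=rays("top",np.argwhere(roi)[:,::-1]); o=-R.T@t; dd=r@R
X=o+dd*(((c-o)@n)/(dd@n))[:,None]
dark=(g[roi]<70)
mm=cloud("top",roi&(d>0),d)
ex=np.array([1,0,0.])-n*n[0]; ex/=np.linalg.norm(ex); ey=np.cross(n,ex)
Q=np.c_[(X-c)@ex,(X-c)@ey]
sel=m0[roi]
b=cv2.minAreaRect(Q[sel].astype(np.float32)); print("rect in plane",b)
np.savez("pl.npz",n=n,c=c,ex=ex,ey=ey)
b2=cv2.minAreaRect(((P[best]-c)@np.c_[ex,ey]).astype(np.float32)); print("inlier rect",b2)
# bar and cover by PCA
M=np.load("m.npz")
for l,h,L in(("bar_long0",.012,.16),("cover3",.007,.09)):
    v,u=np.nonzero(M[l]); q=onplane("top",np.c_[u,v],h)[:,:2]; q0=q.mean(0); e=np.linalg.svd(q-q0)[2][0]; e*=np.sign(e[0])
    print(l,q0.round(4),"yaw",np.degrees(np.arctan2(e[1],e[0])),"len",np.ptp((q-q0)@e))
# rib of the cover
p=cloud("top",M["cover3"],d); k=p[:,2]>.02; q=p[k][:,:2]; e=np.linalg.svd(q-q.mean(0))[2][0]; print("rib",k.sum(),q.mean(0),np.degrees(np.arctan2(e[1],e[0])))
c2=im[170:240,255:320]; cv2.imwrite("pics/shell.png",cv2.resize(cv2.convertScaleAbs(c2,alpha=2.2,beta=20)[:,:,::-1],None,fx=8,fy=8,interpolation=cv2.INTER_CUBIC))
E
```

```text
plane n [-0.5321 -0.0981  0.841 ] tilt 32.75749269493451 inl 1071 1592 rms 0.0015384941869180716 c [ 0.5361 -0.0608  0.1056] az 10.443028094560555
rect in plane ((-0.01066630333662033, -0.0006236061453819275), (0.19054239988327026, 0.10368620604276657), 13.615127563476562)
inlier rect ((-0.015201941132545471, -0.0027568265795707703), (0.18104368448257446, 0.10000813752412796), 12.802678108215332)
bar_long0 [ 0.4329 -0.2737] yaw 1.4442950986839396 len 0.15921014172249348
cover3 [ 0.59   -0.3607] yaw 12.341450026140155 len 0.08764840703466134
rib 69 [ 0.5918854 -0.3599442] -168.45194961100626
```

View pics/shell.png

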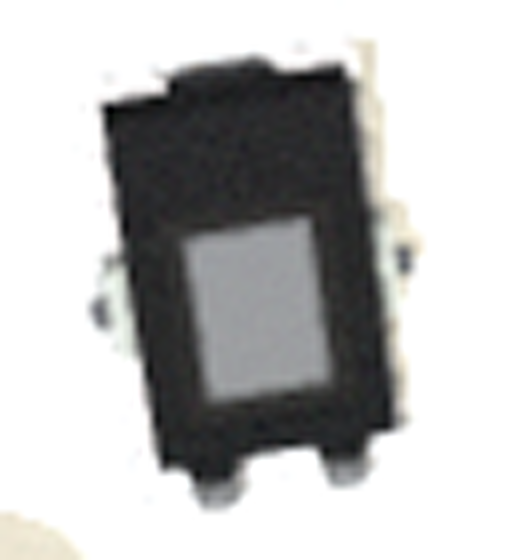

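The enlarged view shows the top-face corners at crop (103,105), (345,68), (395,430), (163,468). The lip is at the top (220,75) and the glands at the bottom. I fit the pose to these corners plus the depth.

```bash
python3 - <<'E'
from h import *
from scipy.optimize import least_squares
from scipy.spatial.transform import Rotation as Ro
cr=np.array([(103,105),(345,68),(395,430),(163,468)],float); uv=(cr+.5)/8-.5+[255,170]
C=np.array([(75,50,34),(75,-50,34),(-75,-50,34),(-75,50,34)])/1000
z=np.load("avg.npz"); d=z["d"]; m0=np.load("m.npz")["shell0"]; P=cloud("top",m0,d)
def pose(p): return Ro.from_euler("ZY",[p[3],-np.radians(30)]).as_matrix(),p[:3]
def res(p,wd):
    R,t=pose(p); e=((proj("top",C@R.T+t)-uv)/.5).ravel()
    q=(P-t)@R
    ok=(abs(q[:,1])<.045)&(q[:,0]<.070)&(q[:,0]>-.072)
    deck=ok&(q[:,0]>.037)
    dz=np.median(q[deck,2])-.034 if deck.sum()>10 else .01
    return np.r_[e,dz/.002*wd]
for wd in(0,1,3):
    s=least_squares(res,[.55,-.06,.07,.15],args=(wd,),diff_step=1e-4)
    R,t=pose(s.x); print(wd,s.x.round(4),"yaw",np.degrees(s.x[3]).round(2),"res",s.fun.round(2))
np.savez("shell.npz",R=R,t=t)
q=(P-t)@R
for a in range(-75,90,15):
    k=(abs(q[:,1])<.032)&(q[:,0]*1000>=a)&(q[:,0]*1000<a+15); print(a,k.sum(),np.median(q[k,2]).round(4) if k.sum() else "")
print("R",R.round(4).tolist()); f=lambda v:(R@(np.array(v)/1000)+t).round(4)
print("mouth",f((75,0,15.5)),"pocket",f((-14,0,29)),"bottom low/high",f((-75,0,0)),f((75,0,0)))
# table check
for uv0 in((320,200),(380,220),(240,220)): print(deproj("top",[uv0],[d[uv0[1],uv0[0]]]))
E
```

```text
0 [ 0.5452 -0.0558  0.0885  0.1894] yaw 10.85 res [-1.04  1.69  1.87  0.35  1.07 -1.56 -1.91 -0.56 -0.  ]
1 [ 0.5475 -0.0561  0.0771  0.1894] yaw 10.85 res [-0.69  2.03  1.63  0.79  0.73 -1.94 -1.7  -1.04 -0.18]
3 [ 0.5476 -0.0561  0.0767  0.1893] yaw 10.85 res [-0.68  2.04  1.62  0.8   0.71 -1.95 -1.7  -1.05 -0.06]
-75 91 0.033
-60 84 0.029
-45 88 0.0292
-30 87 0.029
-15 84 0.0293
0 93 0.0294
15 77 0.0293
30 93 0.034
45 91 0.0341
60 117 0.0332
75 47 0.0148
R [[0.8506, -0.1882, -0.4911], [0.163, 0.9821, -0.0941], [0.5, 0.0, 0.866]]
mouth [ 0.6038 -0.0453  0.1277] pocket [ 0.5214 -0.0611  0.0949] bottom low/high [ 0.4838 -0.0683  0.0392] [ 0.6114 -0.0439  0.1142]
[[ 5.66235772e-01 -1.80552775e-01 -4.78754416e-04]]
[[ 0.49975119 -0.38669859 -0.00055475]]
[[4.90833013e-01 9.49068254e-02 4.64523043e-04]]
```

The depth profile matches the box model (pocket floor 29 mm, deck 34 mm), so the shell pose is good. I move to above the tail end of the long bar.

>>> arm_command([
  [[-0.887, -0.884, -0.2, 0, 0, 0, 1], [-0.887, -0.884, -0.2, 0, 0, 0, 1], [-0.887, -0.884, -0.2, 0, 0, 0, 1], [-0.887, -0.884, -0.2, 0, 0, 0, 1]],
], grip_force=60)

```text
clock: 1.15
eef_pos: [0.3053, 0.4367, 0.2792]
tcp_rot: [[-0.937, 0.349, 0.003], [0.349, 0.937, -0.001], [-0.003, -0.0, -1.0]]
force: [0.0, 1.7, 0.4]
opening: 1.003
gripper_force: 0.0
```

>>> arm_command([
  [[-0.887, -0.884, 0, 0, 0, 0, 1], [-0.887, -0.884, 0, 0, 0, 0, 1], [-0.887, -0.884, 0, 0, 0, 0, 1], [-0.887, -0.884, 0, 0, 0, 0, 1]],
])

```text
clock: 1.65
eef_pos: [0.3836, 0.267, 0.2783]
tcp_rot: [[-0.937, 0.348, 0.001], [0.348, 0.937, -0.002], [-0.001, -0.001, -1.0]]
force: [0.2, 1.2, 0.1]
opening: 0.996
gripper_force: 0.0
```

>>> arm_command([
  [[-0.785, -0.99, 0, 0, 0, 0, 1], [-0.785, -0.99, 0, 0, 0, 0, 1], [-0.785, -0.99, 0, 0, 0, 0, 1], [-0.785, -0.99, 0, 0, 0, 0, 1]],
])

```text
clock: 2.15
eef_pos: [0.4428, 0.0881, 0.2784]
tcp_rot: [[-0.938, 0.347, 0.001], [0.347, 0.938, -0.001], [-0.001, -0.001, -1.0]]
force: [0.4, 1.2, 0.1]
opening: 1.002
gripper_force: 0.0
```

>>> arm_command([
  [[-0.637, -0.974, 0, 0, 0, 0, 1], [-0.637, -0.974, 0, 0, 0, 0, 1], [-0.637, -0.974, 0, 0, 0, 0, 1], [-0.637, -0.974, 0, 0, 0, 0, 1]],
])

```text
clock: 2.65
eef_pos: [0.4825, -0.0806, 0.2782]
tcp_rot: [[-0.939, 0.345, 0.0], [0.345, 0.939, -0.001], [-0.001, -0.001, -1.0]]
force: [-0.1, 0.8, 0.1]
opening: 0.998
gripper_force: 0.0
```

>>> arm_command([
  [[-0.34, -0.94, 0, 0, 0, -0.0594, 1], [-0.34, -0.94, 0, 0, 0, -0.0594, 1], [-0.34, -0.94, 0, 0, 0, -0.0594, 1], [-0.34, -0.94, 0, 0, 0, -0.0594, 1]],
])

```text
clock: 3.15
eef_pos: [0.4818, -0.2295, 0.2781]
tcp_rot: [[-1.0, -0.023, -0.0], [-0.023, 1.0, -0.0], [0.0, -0.0, -1.0]]
force: [0.7, 0.5, -0.0]
opening: 1.0
gripper_force: 0.0
```

>>> arm_command([
  [[-0.05, -0.288, 0.4, 0, 0, 0, 1], [-0.05, -0.288, 0.8, 0, 0, 0, 1], [-0.05, -0.288, 1.0, 0, 0, 0, 1], [-0.05, -0.288, 1.0, 0, 0, 0, 1]],
])

```text
clock: 3.65
eef_pos: [0.489, -0.2667, 0.1251]
tcp_rot: [[-1.0, -0.029, -0.006], [-0.029, 1.0, 0.005], [0.006, 0.005, -1.0]]
force: [-0.7, 0.7, 0.6]
opening: 0.999
gripper_force: 0.0
```

>>> arm_command([
  [[0, 0, 0.3, 0, 0, 0, 1], [0, 0, 0.55, 0, 0, 0, 1], [0, 0, 0.68, 0, 0, 0, 1], [0, 0, 0.73, 0, 0, 0, 1], [0, 0, 0.73, 0, 0, 0, 1], [0, 0, 0.73, 0, 0, 0, 1]],
])

```text
clock: 4.4
eef_pos: [0.491, -0.272, 0.0202]
tcp_rot: [[-1.0, -0.025, 0.002], [-0.025, 1.0, -0.001], [-0.002, -0.001, -1.0]]
force: [0.5, 0.3, 0.5]
opening: 1.0
gripper_force: 0.0
```

>>> arm_command([
  [[0, 0, 0.008, 0, 0, 0, 0.6], [0, 0, 0.008, 0, 0, 0, 0.3], [0, 0, 0.008, 0, 0, 0, 0.2], [0, 0, 0.008, 0, 0, 0, 0.1], [0, 0, 0.008, 0, 0, 0, 0.0], [0, 0, 0.008, 0, 0, 0, 0.0], [0, 0, 0.008, 0, 0, 0, 0.0]],
], grip_force=80)

```text
clock: 5.28
eef_pos: [0.4901, -0.2715, 0.0181]
tcp_rot: [[-1.0, -0.025, 0.0], [-0.025, 1.0, 0.0], [-0.0, 0.0, -1.0]]
force: [-1.1, 0.6, 5.5]
opening: 0.267
gripper_force: 79.2
```

Gripped at 80 N, with the opening matching about 25 mm. I lift it and check the grasp.

>>> arm_command([
  [[0, 0, -0.15, 0, 0, 0, 0], [0, 0, -0.5, 0, 0, 0, 0], [0, 0, -1.0, 0, 0, 0, 0], [0, 0, -1.0, 0, 0, 0, 0], [0, 0, -1.0, 0, 0, 0, 0]],
])

```text
clock: 5.9
eef_pos: [0.49, -0.2714, 0.1678]
tcp_rot: [[-1.0, -0.025, 0.001], [-0.025, 1.0, -0.0], [-0.001, -0.0, -1.0]]
force: [-0.6, 0.4, -3.2]
opening: 0.265
gripper_force: 79.1
```

>>> arm_command([
  [[0, 0.4, -0.5, 0, 0, 0, 0], [-0.3, 0.7, -0.8, 0, 0, 0, 0], [-0.6, 0.9, -0.9, 0, 0, 0, 0], [-0.9, 0.95, -0.9, 0, 0, 0, 0], [-0.9, 0.95, -0.9, 0, 0, 0, 0]],
])

```text
clock: 6.52
eef_pos: [0.6238, -0.1209, 0.2998]
tcp_rot: [[-0.999, -0.032, -0.002], [-0.032, 0.999, 0.003], [0.002, 0.003, -1.0]]
force: [-0.9, 1.6, -3.7]
opening: 0.265
gripper_force: 79.7
```

```bash
cat > go.py <<'E'
# go.target(tcp in shell frame mm): prints shift/turn units from the present pose
from h import *
from scipy.spatial.transform import Rotation as Ro
S=np.load("shell.npz"); SR,St=S["R"],S["t"]
def units(p,R,s):
    r=s["tcp_rot"]; return np.r_[r.T@(p-s["eef_pos"])/.15, Ro.from_matrix(r.T@R).as_rotvec(degrees=True)/360].round(4)
def shellrot(): return np.c_[-SR[:,0],SR[:,1],-SR[:,2]]
def inshell(s): return ((s["eef_pos"]-St)@SR*1000).round(1), Ro.from_matrix(shellrot().T@s["tcp_rot"]).as_rotvec(degrees=True).round(2)
def target(q): 
    s=env.get_state(); print("now",inshell(s),"clock",s["clock"],"F",(SR.T@s["force"]).round(1)); print("units",units(SR@(np.array(q)/1000)+St,shellrot(),s).tolist())
E
python3 - <<'E'
import go; from h import *
go.target((250,0,28))
for c in("top","side"):
    im,d=get_image(c); cv2.imwrite(f"pics/{c}2.png",im[:,:,::-1]); np.savez(f"{c}2.npz",im=im,d=d)
a=cv2.imread("pics/side2.png")[130:330,180:460]; cv2.imwrite("pics/s2c.png",cv2.resize(a,None,fx=2.8,fy=2.8,interpolation=cv2.INTER_CUBIC))
E
```

```text
now (array([165.9, -77.9, 161.9]), array([ 2.2 , 30.02,  8.87])) clock 6.525 F [-2.3  1.7 -2.9]
units [-0.8397, 0.6581, 0.4928, -0.0061, -0.0834, -0.0246]
```

View pics/s2c.png

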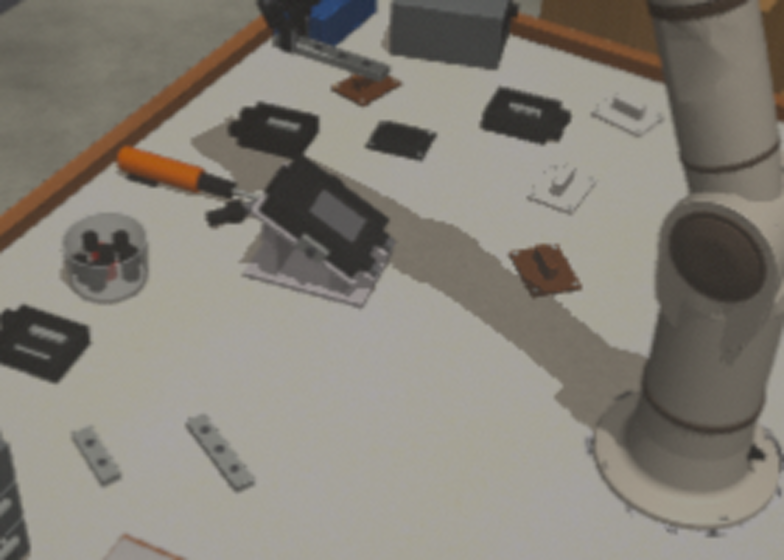

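The side crop shows the bar held level in the gripper at (340,55). The box on its stand is unobstructed at (325,215) and nothing else has moved. I check the bar in the grip and the shell against the second camera.

```bash
python3 - <<'E'
import go; from h import *
from go import SR,St
from scipy.optimize import least_squares
s=env.get_state()
im,d=get_image("top")
for r in trace("top","bar_long")[:3]:
    P=cloud("top",r["pixels"],d); k=P[:,2]>.2
    if k.sum()<50: continue
    q=(P[k]-s["eef_pos"])@s["tcp_rot"]*1000
    q=q[(abs(q[:,1])<25)]
    e=np.linalg.svd(q-np.median(q,0))[2][0]
    print("bar tool frame: dir",(e*np.sign(e[0])).round(3),"pct x",np.percentile(q[:,0],[1,50,99]).round(1),"y",np.percentile(q[:,1],[2,50,98]).round(1))
    for a in range(-30,150,20):
        w=(q[:,0]>=a)&(q[:,0]<a+20)
        if w.sum()>5: print(a,w.sum(),np.median(q[w],0).round(1))
# shell y extents in the shell frame from dark pixels on the top-face plane, both cameras
for c,f in(("top","avg.npz"),("side","side2.npz")):
    z=np.load(f); g=z["im"].max(2).astype(float)
    print(c)
    def edge(a,b,n=81):
        X=np.linspace(a,b,n); W=(X/1000)@SR.T+St; uv=proj(c,W).astype(np.float32)
        v=cv2.remap(g.astype(np.float32),uv[:,0].reshape(1,-1),uv[:,1].reshape(1,-1),cv2.INTER_LINEAR).ravel()
        v=np.convolve(np.pad(v,2,mode="edge"),np.ones(5)/5,"valid"); i=np.argmax(np.diff(v)); return X[i]
    for x in(-60,-30,10,30,50,65): print(x,"y edges",edge(np.array([x,30,34.]),np.array([x,70,34.]))[1],edge(np.array([x,-30,34.]),np.array([x,-70,34.]))[1])
    for y in(-40,-30,30,40): print(y,"x edges",edge(np.array([50,y,34.]),np.array([95,y,34.]))[0],edge(np.array([-60,y,34.]),np.array([-95,y,34.]))[0])
m=trace("side","shell")[0]; z=np.load("side2.npz"); q=(cloud("side",m["pixels"],z["d"])-St)@SR*1000
for a,b in((-70,-63),(-55,-35),(-30,-10),(-5,25),(40,55),(55,72)):
    for y0,y1 in((-30,0),(0,30)):
        k=(q[:,0]>a)&(q[:,0]<b)&(q[:,1]>y0)&(q[:,1]<y1); print(a,y0,k.sum(),np.median(q[k,2]).round(1) if k.sum() else"")
E
```

```text
top
-60 y edges 49.5 -49.0
-30 y edges 48.0 -50.0
10 y edges 49.0 -51.0
30 y edges 49.0 -50.5
50 y edges 49.5 -50.0
65 y edges 50.0 -48.5
-40 x edges 79.8125 -77.5
-30 x edges 78.125 -87.5625
30 x edges 78.6875 -89.75
40 x edges 77.5625 -79.6875
side
-60 y edges 37.0 -43.0
-30 y edges 68.5 -42.0
10 y edges 67.5 -47.5
30 y edges 68.5 -41.0
50 y edges 68.0 -47.0
65 y edges 37.0 -46.0
-40 x edges 55.0625 -77.5
-30 x edges 83.75 -77.9375
30 x edges 79.8125 -78.8125
40 x edges 79.25 -88.875
-70 -30 11 31.6
-70 0 10 30.2
-55 -30 26 28.2
-55 0 31 27.9
-30 -30 31 28.7
-30 0 34 25.7
-5 -30 48 26.1
-5 0 47 27.5
40 -30 22 31.8
40 0 24 31.4
55 -30 23 30.8
55 0 28 31.8
```

The top-view edges are symmetric within 1 mm, and the side camera agrees within its 2 mm. I go to the pre-insertion pose.

>>> arm_command([
  [[-0.4, 0.3, 0, -0.001, -0.015, -0.005, 0], [-0.84, 0.658, 0, -0.003, -0.04, -0.012, 0], [-0.84, 0.658, 0.1, -0.005, -0.065, -0.02, 0], [-0.84, 0.658, 0.3, -0.0061, -0.0834, -0.0246, 0], [-0.84, 0.658, 0.49, -0.0061, -0.0834, -0.0246, 0], [-0.84, 0.658, 0.49, -0.0061, -0.0834, -0.0246, 0], [-0.84, 0.658, 0.49, -0.0061, -0.0834, -0.0246, 0]],
])

```text
clock: 7.65
eef_pos: [0.7453, -0.0249, 0.2305]
tcp_rot: [[-0.85, -0.18, 0.495], [-0.158, 0.984, 0.087], [-0.502, -0.004, -0.865]]
force: [-0.7, -0.1, -1.4]
opening: 0.266
gripper_force: 79.7
```

```bash
python3 - <<'E'
import go; from h import *
from go import SR,St
go.target((250,0,27.5))
for c in("top","side"):
    im,d=get_image(c); cv2.imwrite(f"pics/{c}3.png",im[:,:,::-1]); np.savez(f"{c}3.npz",im=im,d=d)
    for r in trace(c,"bar_long")[:3]:
        q=(cloud(c,r["pixels"],d)-St)@SR*1000; k=abs(q[:,1])<40; q=q[k]
        print(c,r["confidence"],k.sum(),r["rect"])
        for a in range(100,290,20):
            w=(q[:,0]>=a)&(q[:,0]<a+20)
            if w.sum()>4: print(a,w.sum(),np.median(q[w],0).round(1))
a=cv2.imread("pics/top3.png")[110:240,220:370]; b=cv2.imread("pics/side3.png")[60:260,200:400]
o=np.hstack([cv2.resize(a,(460,400),interpolation=cv2.INTER_CUBIC),cv2.resize(b,(340,400),interpolation=cv2.INTER_CUBIC)]); cv2.imwrite("pics/c3.png",cv2.convertScaleAbs(o,alpha=1.5,beta=10))
E
```

```text
now (array([250.2,  -6.6,  33.1]), array([ 0.41, -0.15,  0.28])) clock 7.65 F [-1.3  0.  -0.9]
units [0.0013, 0.0441, 0.0371, -0.0011, 0.0004, -0.0008]
top 0.39 0 [154.4, 184.7, 170.1, 207.1]
side 0.56 247 [233.1, 156.8, 272.6, 187.7]
120 37 [130.5   2.8  20.8]
140 37 [150.    2.7  20.6]
160 39 [170.5   3.7  21.8]
180 40 [190.6   2.3  21.6]
200 36 [210.6   4.8  21.8]
220 38 [230.6   1.1  22.1]
260 17 [273.6   4.3  19.8]
side 0.29 687 [271.7, 185.8, 319.4, 228.2]
```

View pics/c3.png

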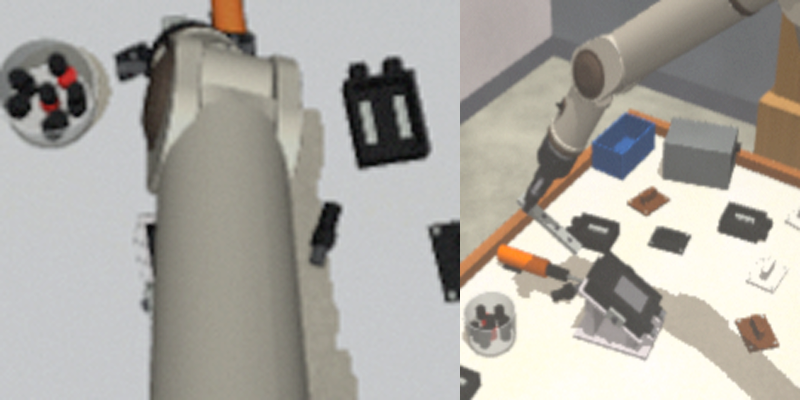

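The bar hangs in line ahead of the mouth, at (552,225) in the right crop. The arm was still settling. I correct and re-measure relative to the box in the same camera.

>>> arm_command([
  [[0, 0.0, 0.0, 0, 0, 0, 0], [0, 0.0, 0.0, 0, 0, 0, 0]],
])

```text
clock: 8.1
eef_pos: [0.7449, -0.0236, 0.2295]
tcp_rot: [[-0.85, -0.182, 0.494], [-0.159, 0.983, 0.089], [-0.501, -0.003, -0.865]]
force: [0.5, -0.8, -3.1]
opening: 0.268
gripper_force: 79.7
```

```bash
python3 - <<'E'
import go; from h import *
from go import SR,St
go.target((250,0,27.5))
D=[]
for _ in range(3):
    im,d=get_image("side"); D.append(np.where(d>0,d,np.nan))
d=np.nan_to_num(np.nanmedian(D,0)); s=env.get_state(); tc=go.inshell(s)[0]; print(tc)
for l,lim in(("bar_long",(120,235)),("shell",(38,72))):
    r=trace("side",l)[0]; m=r["pixels"]; q=(cloud("side",m,d)-St)@SR*1000; print(l,r["confidence"],m.sum())
    q=q[(q[:,0]>lim[0])&(q[:,0]<lim[1])]
    for y in range(-24,60 if l=="shell" else 28,6 if l=="shell" else 4):
        w=(q[:,1]>=y)&(q[:,1]<y+(6 if l=="shell" else 4)); 
        if w.sum()>3: print(y,w.sum(),q[w,2].mean().round(1),end=" | ")
    print("y pct",np.percentile(q[:,1],[1,3,97,99]).round(1),"z",np.percentile(q[:,2],[2,98]).round(1))
E
```

```text
now (array([249.4,  -5.2,  32.3]), array([ 0.34, -0.1 ,  0.22])) clock 8.1 F [-1.3 -0.9 -2.8]
units [-0.0035, 0.0349, 0.0319, -0.0009, 0.0003, -0.0006]
[249.1  -5.2  32.1]
bar_long 0.74 216
-12 18 22.3 | -8 27 22.4 | -4 22 21.9 | 0 22 21.9 | 4 45 20.9 | 8 51 17.5 | 12 12 19.5 | y pct [-11.9 -10.7  12.7  13.2] z [11.5 26.7]
shell 0.74 1157
-24 8 31.6 | -18 4 31.5 | -12 16 32.6 | -6 11 31.0 | 0 11 30.4 | 6 10 32.4 | 12 11 31.5 | 18 10 31.7 | 24 14 30.6 | 30 10 31.4 | 36 11 30.8 | 42 13 30.1 | 48 35 17.1 | 54 39 17.5 | y pct [-198.6  -44.    57.    58.7] z [-2.4 35.5]<stdin>:7: RuntimeWarning: All-NaN slice encountered
```

```bash
python3 - <<'E' 2>/dev/null
import go; from h import *
from go import SR,St
D=[]
for _ in range(4):
    im,d=get_image("side"); D.append(np.where(d>0,d,np.nan))
d=np.nan_to_num(np.nanmedian(D,0)); np.savez("side4.npz",im=im,d=d)
for l in("bar_long","shell"):
    m=trace("side",l)[0]["pixels"]; m=cv2.dilate(m.astype(np.uint8),np.ones((3,3)))>0
    q=(cloud("side",m,d)-St)@SR*1000
    if l=="shell":
        for a,b in((-70,-40),(-40,-15),(15,40),(40,70)):
            for z0,z1 in((4,11),(11,18),(18,25)):
                w=(q[:,0]>a)&(q[:,0]<b)&(q[:,2]>z0)&(q[:,2]<z1)&(q[:,1]>35)&(q[:,1]<65); print("wall x",a,"z",z0,w.sum(),np.median(q[w,1]).round(1),q[w,1].std().round(1))
        w=(abs(q[:,1])<38)&(q[:,0]>38)&(q[:,0]<72)&(q[:,2]>24); print("deck",np.median(q[w,2]),w.sum())
    else:
        w=(q[:,0]>120)&(q[:,0]<235)
        for z0,z1 in((10,13),(13,16),(16,19),(19,21)):
            k=w&(q[:,2]>z0)&(q[:,2]<z1); print("bar side z",z0,k.sum(),np.median(q[k,1]).round(1),q[k,1].std().round(1))
        k=w&(q[:,1]>-9)&(q[:,1]<6); A=np.c_[q[k,0],np.ones(k.sum())]; print("bar top fit",np.linalg.lstsq(A,q[k,2],rcond=None)[0],"med",np.median(q[k,2]))
        print("x ends",np.percentile(q[:,0],[1,50]))
E
```

```text
bar side z 10 22 9.4 1.3
bar side z 13 14 10.1 1.6
bar side z 16 23 9.1 8.1
bar side z 19 45 0.4 8.1
bar top fit [1.14369829e-02 1.99511330e+01] med 21.976336452277774
x ends [112.84326309 185.52208846]
wall x -70 z 4 13 54.4 1.2
wall x -70 z 11 12 54.3 1.6
wall x -70 z 18 11 53.7 1.4
wall x -40 z 4 2 53.9 0.9
wall x -40 z 11 12 55.6 2.2
wall x -40 z 18 11 54.7 1.4
wall x 15 z 4 9 54.4 1.9
wall x 15 z 11 11 54.9 2.0
wall x 15 z 18 10 54.9 1.2
wall x 40 z 4 8 54.8 1.0
wall x 40 z 11 17 55.0 1.8
wall x 40 z 18 7 54.4 1.7
deck 31.6291673784668 133
```

The same-camera comparison puts the shell about +1 mm in y and +1 mm in z against my frame. I aim there and approach the lip.

>>> arm_command([
  [[0.03, 0.041, 0.019, -0.0009, 0, -0.0006, 0], [0.08, 0.041, 0.019, -0.0009, 0, -0.0006, 0], [0.13, 0.041, 0.019, -0.0009, 0, -0.0006, 0], [0.16, 0.041, 0.019, -0.0009, 0, -0.0006, 0], [0.16, 0.041, 0.019, -0.0009, 0, -0.0006, 0], [0.16, 0.041, 0.019, -0.0009, 0, -0.0006, 0]],
], grip_force=60)

```text
clock: 9.4
eef_pos: [0.7249, -0.0213, 0.2149]
tcp_rot: [[-0.85, -0.188, 0.493], [-0.162, 0.982, 0.094], [-0.502, -0.0, -0.865]]
force: [0.4, -1.0, -2.6]
opening: 0.266
gripper_force: 79.7
```

```bash
python3 - <<'E'
import go
go.target((205,1,29.3))
E
```

```text
now (array([225.6,   0.8,  29.3]), array([ 0.02, -0.11,  0.02])) clock 9.4 F [-1.1 -1.1 -2.3]
units [0.1372, 0.0013, -0.0, -0.0001, 0.0003, -0.0001]
```

>>> arm_command([
  [[0.02, 0, 0, 0, 0, 0, 0], [0.04, 0, 0, 0, 0, 0, 0], [0.06, 0, 0, 0, 0, 0, 0], [0.08, 0, 0, 0, 0, 0, 0], [0.1, 0, 0, 0, 0, 0, 0], [0.1, 0, 0, 0, 0, 0, 0]],
])

```text
clock: 10.15
eef_pos: [0.7115, -0.0238, 0.2068]
tcp_rot: [[-0.85, -0.188, 0.492], [-0.162, 0.982, 0.094], [-0.501, 0.0, -0.866]]
force: [-1.0, -0.4, -2.2]
opening: 0.262
gripper_force: 79.7
```

>>> arm_command([
  [[0.02, 0, 0, 0, 0, 0, 0], [0.04, 0, 0, 0, 0, 0, 0], [0.06, 0, 0, 0, 0, 0, 0], [0.06, 0, 0, 0, 0, 0, 0]],
])

```text
clock: 10.65
eef_pos: [0.7038, -0.0253, 0.2023]
tcp_rot: [[-0.85, -0.188, 0.492], [-0.162, 0.982, 0.094], [-0.501, 0.0, -0.866]]
force: [0.5, 0.8, -2.6]
opening: 0.266
gripper_force: 79.7
```

```bash
python3 - <<'E'
import go
go.target((190,1,29.3))
E
```

```text
now (array([200.6,   0.9,  29.1]), array([ 0.01, -0.04,  0.03])) clock 10.65 F [-0.8  0.7 -2.6]
units [0.0708, 0.0007, -0.0014, -0.0, 0.0001, -0.0001]
```

Inside the mouth with no contact force. I keep going.

>>> arm_command([
  [[0.03, 0, 0, 0, 0, 0, 0], [0.06, 0, 0, 0, 0, 0, 0], [0.09, 0, 0, 0, 0, 0, 0], [0.12, 0, 0, 0, 0, 0, 0], [0.14, 0, 0, 0, 0, 0, 0]],
])

```text
clock: 11.28
eef_pos: [0.6859, -0.0287, 0.1918]
tcp_rot: [[-0.85, -0.188, 0.492], [-0.162, 0.982, 0.094], [-0.501, 0.0, -0.866]]
force: [0.1, 0.5, -2.0]
opening: 0.262
gripper_force: 79.7
```

>>> arm_command([
  [[0.03, 0, 0, 0, 0, 0, 0], [0.06, 0, 0, 0, 0, 0, 0], [0.09, 0, 0, 0, 0, 0, 0], [0.1, 0, 0, 0, 0, 0, 0]],
])

```text
clock: 11.78
eef_pos: [0.6731, -0.0311, 0.1842]
tcp_rot: [[-0.85, -0.188, 0.492], [-0.162, 0.982, 0.094], [-0.501, 0.0, -0.866]]
force: [0.1, 0.3, -2.7]
opening: 0.266
gripper_force: 79.7
```

```bash
python3 - <<'E'
import go
go.target((140,1,29.3))
E
```

```text
now (array([164.6,   0.9,  29.1]), array([ 0.01, -0.05,  0.03])) clock 11.775 F [-1.3  0.3 -2.4]
units [0.164, 0.0005, -0.0017, -0.0, 0.0001, -0.0001]
```

>>> arm_command([
  [[0.03, 0, 0, 0, 0, 0, 0], [0.06, 0, 0, 0, 0, 0, 0], [0.09, 0, 0, 0, 0, 0, 0], [0.1, 0, 0, 0, 0, 0, 0]],
])

```text
clock: 12.28
eef_pos: [0.6603, -0.0336, 0.1767]
tcp_rot: [[-0.85, -0.188, 0.492], [-0.162, 0.982, 0.094], [-0.501, 0.0, -0.866]]
force: [1.1, 0.1, -2.3]
opening: 0.265
gripper_force: 79.7
```

>>> arm_command([
  [[0.02, 0, 0, 0, 0, 0, 0], [0.04, 0, 0, 0, 0, 0, 0], [0.06, 0, 0, 0, 0, 0, 0], [0.08, 0, 0, 0, 0, 0, 0], [0.09, 0, 0, 0, 0, 0, 0], [0.09, 0, 0, 0, 0, 0, 0]],
])

```text
clock: 13.02
eef_pos: [0.6492, -0.0357, 0.1702]
tcp_rot: [[-0.85, -0.188, 0.492], [-0.163, 0.982, 0.094], [-0.501, -0.0, -0.865]]
force: [1.5, -0.5, -2.6]
opening: 0.264
gripper_force: 79.7
```

```bash
python3 - <<'E'
import go
go.target((132,1,29.3))
E
```

```text
now (array([136.5,   0.9,  29.1]), array([ 0.01, -0.07,  0.02])) clock 13.025 F [-0.1 -0.8 -2.9]
units [0.03, 0.0004, -0.0016, -0.0, 0.0002, -0.0001]
```

>>> arm_command([
  [[0.01, 0, 0, 0, 0, 0, 0], [0.02, 0, 0, 0, 0, 0, 0], [0.027, 0, 0, 0, 0, 0, 0], [0.027, 0, 0, 0, 0, 0, 0]],
], grip_force=40)

```text
clock: 13.52
eef_pos: [0.6457, -0.0363, 0.1681]
tcp_rot: [[-0.85, -0.188, 0.492], [-0.163, 0.982, 0.094], [-0.501, 0.0, -0.866]]
force: [0.6, -0.2, -2.3]
opening: 0.265
gripper_force: 79.7
```

>>> arm_command([
  [[0.007, 0, 0, 0, 0, 0, 0], [0.014, 0, 0, 0, 0, 0, 0], [0.02, 0, 0, 0, 0, 0, 0]],
])

```text
clock: 13.9
eef_pos: [0.6433, -0.0368, 0.1666]
tcp_rot: [[-0.85, -0.188, 0.492], [-0.163, 0.982, 0.094], [-0.501, -0.0, -0.865]]
force: [-0.6, 0.5, -2.4]
opening: 0.263
gripper_force: 79.7
```

>>> arm_command([
  [[0.007, 0, 0, 0, 0, 0, 0], [0.014, 0, 0, 0, 0, 0, 0], [0.02, 0, 0, 0, 0, 0, 0]],
])

```text
clock: 14.28
eef_pos: [0.6407, -0.0373, 0.1652]
tcp_rot: [[-0.85, -0.188, 0.492], [-0.163, 0.982, 0.094], [-0.501, -0.0, -0.865]]
force: [0.6, 0.6, -2.6]
opening: 0.264
gripper_force: 79.7
```

>>> arm_command([
  [[0.006, 0, 0, 0, 0, 0, 0], [0.012, 0, 0, 0, 0, 0, 0]],
])

```text
clock: 14.52
eef_pos: [0.6392, -0.0375, 0.1643]
tcp_rot: [[-0.85, -0.188, 0.492], [-0.163, 0.982, 0.094], [-0.501, -0.0, -0.865]]
force: [1.0, 0.4, -2.5]
opening: 0.266
gripper_force: 79.7
```

>>> arm_command([
  [[0.007, 0, 0, 0, 0, 0, 0], [0.014, 0, 0, 0, 0, 0, 0]],
])

```text
clock: 14.78
eef_pos: [0.6374, -0.0379, 0.1632]
tcp_rot: [[-0.85, -0.188, 0.492], [-0.163, 0.982, 0.094], [-0.501, -0.0, -0.865]]
force: [-0.1, 0.0, -2.4]
opening: 0.269
gripper_force: 79.7
```

>>> arm_command([
  [[0.007, 0, 0, 0, 0, 0, 0], [0.014, 0, 0, 0, 0, 0, 0]],
])

```text
clock: 15.02
eef_pos: [0.6357, -0.0383, 0.1622]
tcp_rot: [[-0.85, -0.188, 0.492], [-0.163, 0.982, 0.094], [-0.501, -0.0, -0.865]]
force: [0.7, 0.5, -2.9]
opening: 0.267
gripper_force: 79.7
```

>>> arm_command([
  [[0.007, 0, 0, 0, 0, 0, 0], [0.014, 0, 0, 0, 0, 0, 0]],
])

```text
clock: 15.28
eef_pos: [0.6339, -0.0386, 0.1611]
tcp_rot: [[-0.85, -0.188, 0.492], [-0.163, 0.982, 0.094], [-0.501, 0.0, -0.865]]
force: [-0.0, 0.2, -3.1]
opening: 0.269
gripper_force: 79.7
```

>>> arm_command([
  [[0.007, 0, 0, 0, 0, 0, 0], [0.014, 0, 0, 0, 0, 0, 0]],
])

```text
clock: 15.52
eef_pos: [0.6321, -0.039, 0.1601]
tcp_rot: [[-0.85, -0.188, 0.492], [-0.163, 0.982, 0.094], [-0.501, -0.0, -0.865]]
force: [-0.2, -0.5, -3.7]
opening: 0.267
gripper_force: 79.7
```

>>> arm_command([
  [[0.007, 0, 0, 0, 0, 0, 0], [0.014, 0, 0, 0, 0, 0, 0]],
])

```text
clock: 15.78
eef_pos: [0.6305, -0.0392, 0.1591]
tcp_rot: [[-0.85, -0.188, 0.493], [-0.163, 0.982, 0.094], [-0.501, -0.0, -0.865]]
force: [0.9, -0.2, -2.6]
opening: 0.27
gripper_force: 79.7
```

>>> arm_command([
  [[0.007, 0, 0, 0, 0, 0, 0], [0.012, 0, 0, 0, 0, 0, 0]],
])

```text
clock: 16.02
eef_pos: [0.6303, -0.0393, 0.1593]
tcp_rot: [[-0.848, -0.188, 0.495], [-0.163, 0.982, 0.094], [-0.504, -0.001, -0.864]]
force: [4.1, 2.0, 0.1]
opening: 0.269
gripper_force: 79.7
```

>>> arm_command([
  [[0.002, 0, 0, 0, 0, 0, 0], [0.004, 0, 0, 0, 0, 0, 0], [0.004, 0, 0, 0, 0, 0, 0]],
])

```text
clock: 16.4
eef_pos: [0.6302, -0.0394, 0.1594]
tcp_rot: [[-0.848, -0.188, 0.495], [-0.163, 0.982, 0.094], [-0.504, -0.001, -0.864]]
force: [4.7, 2.2, 0.2]
opening: 0.266
gripper_force: 79.7
```

```bash
python3 - <<'E'
import go
go.target((113,1,29.3))
E
```

```text
now (array([114.3,   0.9,  29.4]), array([ 0.06, -0.28, -0.02])) clock 16.4 F [ 4.5  1.3 -2.4]
units [0.0088, 0.0008, 0.0009, -0.0002, 0.0008, 0.0001]
```

>>> arm_command([
  [[0.005, 0, 0, 0, 0, 0, 0], [0.01, 0, 0, 0, 0, 0, 0], [0.01, 0, 0, 0, 0, 0, 0]],
])

```text
clock: 16.77
eef_pos: [0.63, -0.0395, 0.1596]
tcp_rot: [[-0.847, -0.188, 0.497], [-0.163, 0.982, 0.094], [-0.506, -0.002, -0.862]]
force: [6.9, 2.5, 2.8]
opening: 0.266
gripper_force: 79.7
```

Contact against the stop: force rises to about 8 N with no travel, and depth is ~95 mm, inside the 82–104 range. I ease off, release and retract.

>>> arm_command([
  [[-0.01, 0, 0, 0, 0, 0, 0], [-0.018, 0, 0, 0, 0, 0, 0], [-0.018, 0, 0, 0, 0, 0, 0.5], [-0.018, 0, 0, 0, 0, 0, 0.8], [-0.018, 0, 0, 0, 0, 0, 0.8], [-0.018, 0, 0, 0, 0, 0, 0.8], [-0.018, 0, -0.1, 0, 0, 0, 0.8], [-0.018, 0, -0.35, 0, 0, 0, 0.8], [-0.018, 0, -0.7, 0, 0, 0, 1], [-0.018, 0, -1, 0, 0, 0, 1], [-0.018, 0, -1, 0, 0, 0, 1]],
])

```text
clock: 18.15
eef_pos: [0.556, -0.0546, 0.2932]
tcp_rot: [[-0.846, -0.186, 0.499], [-0.162, 0.982, 0.092], [-0.507, -0.003, -0.862]]
force: [0.9, 0.1, -1.1]
opening: 0.998
gripper_force: 0.0
```

```bash
python3 - <<'E' 2>/dev/null
import go; from h import *
from go import SR,St
go.target((113,1,29.3))
im,d=get_image("side"); cv2.imwrite("pics/side5.png",cv2.resize(cv2.convertScaleAbs(im[100:260,180:390,::-1],alpha=1.5,beta=10),None,fx=3.5,fy=3.5,interpolation=cv2.INTER_CUBIC))
for r in trace("side","bar_long")[:2]:
    q=(cloud("side",r["pixels"],d)-St)@SR*1000; print(r["confidence"],r["rect"],np.percentile(q,[2,50,98],axis=0).round(1).tolist())
E
```

```text
now (array([ 1.157e+02, -1.000e-01,  1.832e+02]), array([ 0.18, -0.5 ,  0.01])) clock 18.15 F [ 0.2 -0.1 -1.4]
units [0.0266, 0.0107, 1.0255, -0.0005, 0.0014, -0.0]
0.6 [262.8, 183.0, 278.9, 194.9] [[81.4, -141.0, -148.8], [108.4, 8.6, 16.4], [137.6, 21.0, 22.5]]
```

View pics/side5.png

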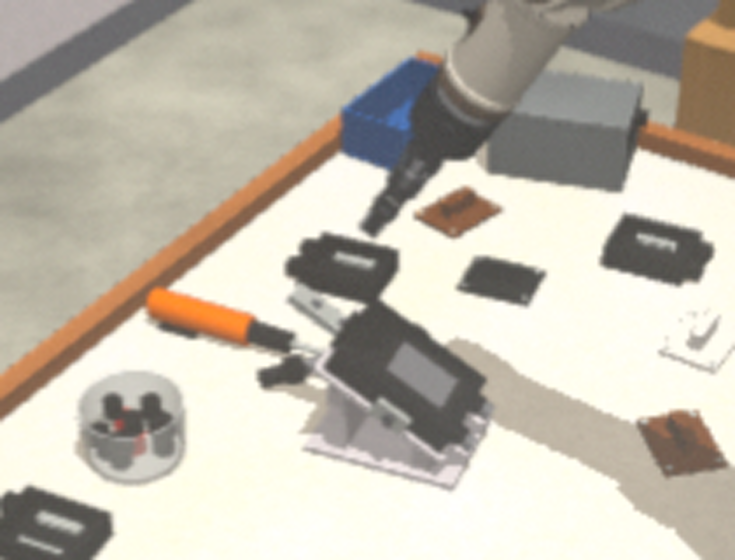

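The bar tail shows at crop (315,305), sticking out of the slot, and the shell is undisturbed. Next is the black cover at crop (503,278).

```bash
python3 - <<'E'
import go; from h import *
s=env.get_state(); c,sn=np.cos(np.radians(11.9)),np.sin(np.radians(11.9))
R=np.array([[-c,-sn,0],[-sn,c,0],[0,0,-1.]])
print(go.units(np.array([.575,-.195,.29]),R,s).tolist())
E
```

```text
[0.0398, -0.9507, -0.028, -0.0009, 0.0838, -0.0029]
```

>>> arm_command([
  [[0.04, -0.4, -0.03, 0, 0.028, -0.001, 1], [0.04, -0.8, -0.03, -0.0005, 0.056, -0.002, 1], [0.04, -0.95, -0.03, -0.0009, 0.0838, -0.0029, 1], [0.04, -0.95, -0.03, -0.0009, 0.0838, -0.0029, 1], [0.04, -0.95, -0.03, -0.0009, 0.0838, -0.0029, 1], [0.04, -0.95, -0.03, -0.0009, 0.0838, -0.0029, 1]],
])

```text
clock: 19.0
eef_pos: [0.5739, -0.1941, 0.289]
tcp_rot: [[-0.978, -0.207, -0.001], [-0.207, 0.978, 0.001], [0.001, 0.002, -1.0]]
force: [-0.1, 0.6, 0.2]
opening: 1.002
gripper_force: 0.0
```

>>> arm_command([
  [[0.1, -0.4, 0.2, 0, 0, 0, 1], [0.1, -0.8, 0.5, 0, 0, 0, 1], [0.1, -0.95, 0.8, 0, 0, 0, 1], [0.1, -0.95, 0.8, 0, 0, 0, 1], [0.1, -0.95, 0.8, 0, 0, 0, 1]],
])

```text
clock: 19.62
eef_pos: [0.5895, -0.3365, 0.17]
tcp_rot: [[-0.978, -0.206, -0.001], [-0.206, 0.978, 0.001], [0.0, 0.001, -1.0]]
force: [-0.5, 0.4, 0.6]
opening: 1.002
gripper_force: 0.0
```

```bash
python3 - <<'E'
import go; from h import *
s=env.get_state(); c,sn=np.cos(np.radians(11.9)),np.sin(np.radians(11.9))
R=np.array([[-c,-sn,0],[-sn,c,0],[0,0,-1.]])
print(s["eef_pos"],go.units(np.array([.591,-.360,.0265]),R,s).tolist())
E
```

```text
[ 0.58947227 -0.33653611  0.17001724] [0.022, -0.1563, 0.9566, 0.0002, -0.0001, 0.0]
```

>>> arm_command([
  [[0.022, -0.156, 0.3, 0, 0, 0, 0.7], [0.022, -0.156, 0.6, 0, 0, 0, 0.6], [0.022, -0.156, 0.85, 0, 0, 0, 0.6], [0.022, -0.156, 0.93, 0, 0, 0, 0.6], [0.022, -0.156, 0.957, 0, 0, 0, 0.6], [0.022, -0.156, 0.957, 0, 0, 0, 0.6], [0.022, -0.156, 0.957, 0, 0, 0, 0.6]],
], grip_force=50)

```text
clock: 20.5
eef_pos: [0.5921, -0.3615, 0.0275]
tcp_rot: [[-0.978, -0.206, 0.001], [-0.206, 0.978, -0.001], [-0.001, -0.001, -1.0]]
force: [-0.2, -0.9, -0.3]
opening: 0.599
gripper_force: 0.0
```

>>> arm_command([
  [[0, 0, 0, 0, 0, 0, 0.4], [0, 0, 0, 0, 0, 0, 0.2], [0, 0, 0, 0, 0, 0, 0.1], [0, 0, 0, 0, 0, 0, 0.0], [0, 0, 0, 0, 0, 0, 0.0], [0, 0, 0, 0, 0, 0, 0.0]],
])

```text
clock: 21.25
eef_pos: [0.5911, -0.3611, 0.026]
tcp_rot: [[-0.978, -0.206, -0.001], [-0.206, 0.978, 0.0], [0.001, 0.0, -1.0]]
force: [-1.4, 1.1, 5.6]
opening: 0.154
gripper_force: 51.0
```

Gripped on the rib (14 mm opening). I lift it and carry it over the box.

>>> arm_command([
  [[0, 0, -0.1, 0, 0, 0, 0], [0, 0, -0.4, 0, 0, 0, 0], [0, 0, -0.8, 0, 0, 0, 0], [0, 0, -1, 0, 0, 0, 0]],
])

```text
clock: 21.75
eef_pos: [0.5922, -0.3622, 0.1798]
tcp_rot: [[-0.979, -0.206, 0.002], [-0.206, 0.979, -0.002], [-0.002, -0.003, -1.0]]
force: [0.9, 0.3, -2.0]
opening: 0.151
gripper_force: 50.2
```

>>> arm_command([
  [[0, 0.2, -0.35, 0, 0, 0, 0], [0, 0.55, -0.6, 0, 0, 0, 0], [0, 0.9, -0.65, 0, 0, 0, 0], [0, 0.99, -0.65, 0, 0, 0, 0]],
])

```text
clock: 22.25
eef_pos: [0.5609, -0.211, 0.2748]
tcp_rot: [[-0.977, -0.212, 0.0], [-0.212, 0.977, 0.002], [-0.001, 0.002, -1.0]]
force: [0.1, -0.0, -1.6]
opening: 0.147
gripper_force: 50.2
```

>>> arm_command([
  [[0, 0.35, 0, 0, -0.015, 0, 0], [0, 0.7, 0, 0, -0.03, 0, 0], [0, 0.95, 0, 0, -0.055, 0, 0], [0, 0.95, 0, 0, -0.08, 0, 0], [0, 0.95, 0, 0, -0.08, 0, 0], [0, 0.95, 0, 0, -0.08, 0, 0]],
])

```text
clock: 23.0
eef_pos: [0.5322, -0.0773, 0.2741]
tcp_rot: [[-0.859, -0.205, 0.469], [-0.18, 0.979, 0.098], [-0.479, 0.0, -0.878]]
force: [0.6, 0.2, -1.6]
opening: 0.153
gripper_force: 50.2
```

```bash
python3 - <<'E'
import go
go.target((-2,1,80))
E
```

```text
now (array([ 82.1, -17.9, 180.5]), array([-0.49,  1.35, -0.85])) clock 23.0 F [-0.3  0.1 -1.7]
units [0.5429, 0.1287, 0.6838, 0.0014, -0.0037, 0.0024]
```

>>> arm_command([
  [[0.25, 0.129, 0.2, 0.0014, -0.0037, 0.0024, 0], [0.45, 0.129, 0.45, 0.0014, -0.0037, 0.0024, 0], [0.543, 0.129, 0.62, 0.0014, -0.0037, 0.0024, 0], [0.543, 0.129, 0.684, 0.0014, -0.0037, 0.0024, 0], [0.543, 0.129, 0.684, 0.0014, -0.0037, 0.0024, 0], [0.543, 0.129, 0.684, 0.0014, -0.0037, 0.0024, 0]],
])

```text
clock: 23.75
eef_pos: [0.5093, -0.0642, 0.1599]
tcp_rot: [[-0.86, -0.193, 0.473], [-0.165, 0.981, 0.101], [-0.483, 0.009, -0.876]]
force: [0.0, 0.3, -2.0]
opening: 0.152
gripper_force: 50.2
```

```bash
python3 - <<'E' 2>/dev/null
import go; from h import *
from go import SR,St
go.target((-6,1,61.5))
D=[]
for _ in range(3):
    im,d=get_image("side"); D.append(np.where(d>0,d,np.nan))
d=np.nan_to_num(np.nanmedian(D,0)); np.savez("side6.npz",im=im,d=d)
for l in("cover","shell"):
  for r in trace("side",l)[:6]:
    q=(cloud("side",r["pixels"],d)-St)@SR*1000
    if np.median(abs(q[:,1]))>70 : continue
    print(l,round(r["confidence"],2),[int(x) for x in r["rect"]],len(q),"x",np.percentile(q[:,0],[2,50,98]).round(1),"y",np.percentile(q[:,1],[2,50,98]).round(1))
    if l=="cover":
        k=(abs(q[:,0])<60)&(q[:,1]>10)&(q[:,1]<32); print("plate top z",np.median(q[k,2]),k.sum())
        k=abs(q[:,1]-36)<8; print("+y edge",np.percentile(q[k,1],[50,90,98]))
cv2.imwrite("pics/side6.png",cv2.resize(cv2.convertScaleAbs(im[130:250,220:360,::-1],alpha=2,beta=10),None,fx=5,fy=5,interpolation=cv2.INTER_CUBIC))
E
```

```text
now (array([ 7.7, -0.7, 91.6]), array([-0.56,  1.12,  0.01])) clock 23.75 F [-0.9  0.3 -1.7]
units [0.0875, 0.0093, 0.2027, 0.0016, -0.0031, -0.0]
cover 0.77 [291, 183, 311, 207] 281 x [-33.3  18.9  52.4] y [-30.8  12.3  38.2]
plate top z 69.79816171904537 110
+y edge [34.12747663 38.09315508 39.60735596]
shell 0.56 [271, 189, 321, 228] 859 x [-92.6  -9.8  72.8] y [-42.1  29.5  57.8]
```

View pics/side6.png

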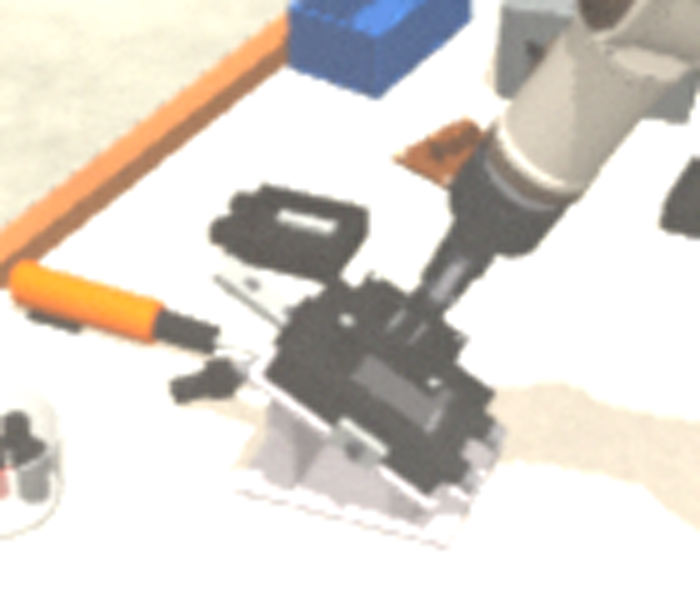

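The cover is held parallel over the box, with its corner marks at (347,320) and (435,383). The relative y and z errors between cover and box are under 1 mm. I lower to just above the deck, slightly up-slope.

>>> arm_command([
  [[0.05, 0.01, 0.08, 0.0016, -0.0031, 0, 0], [0.08, 0.01, 0.15, 0.0016, -0.0031, 0, 0], [0.08, 0.01, 0.18, 0.0016, -0.0031, 0, 0], [0.08, 0.01, 0.18, 0.0016, -0.0031, 0, 0], [0.08, 0.01, 0.18, 0.0016, -0.0031, 0, 0]],
])

```text
clock: 24.62
eef_pos: [0.5135, -0.0654, 0.1513]
tcp_rot: [[-0.867, -0.192, 0.461], [-0.163, 0.981, 0.101], [-0.471, 0.012, -0.882]]
force: [-0.5, -0.1, -1.3]
opening: 0.151
gripper_force: 50.2
```

```bash
python3 - <<'E'
import go
go.target((-6,0.7,60))
E
```

```text
now (array([ 6.8, -2.7, 82.2]), array([-0.7 ,  1.87,  0.16])) clock 24.625 F [-1.1  0.  -0.9]
units [0.0803, 0.0207, 0.1507, 0.002, -0.0052, -0.0005]
```

```bash
python3 - <<'E'
from h import *
s=env.get_state(); print(s["joint_pos"].round(2))
lo=[-164.97,-17.58,-87.97,11.32,-80.73,10.89,-147.41];hi=[164.97,116.51,89.64,138.91,260.73,115.49,147.41]
print((s["joint_pos"]-lo).round(1),(hi-s["joint_pos"]).round(1))
E
```

```text
[ 30.09  12.75 -20.16 133.27 -37.11  10.95 147.35]
[1.951e+02 3.030e+01 6.780e+01 1.220e+02 4.360e+01 1.000e-01 2.948e+02] [1.349e+02 1.038e+02 1.098e+02 5.600e+00 2.978e+02 1.045e+02 1.000e-01]
```

Joints 6 and 7 sit at their limits (10.9°, 147°): a tool square to the box is out of reach this close in. The rib may be held with the tool pitched, so I set the cover back on clear table and re-grip it with the tool leaning about 20° toward the robot. The tool then only tilts about 10° at the box.

```bash
cat >> go.py <<'E'
def down(az,tilt=0): # tool x at azimuth az+180, tool z leaning outward by tilt deg along az
    R0=Ro.from_euler("Z",np.radians(az)).as_matrix()@np.diag([-1,1,-1.])
    return Ro.from_rotvec(R0[:,1]*-np.radians(tilt)).as_matrix()@R0
E
python3 - <<'E'
import go; from h import *
s=env.get_state()
print(go.down(11,30).round(3).tolist(),go.shellrot().round(3).tolist())
print(go.units(np.array([.50,-.19,.22]),go.down(11.9),s).tolist())
E
```

```text
[[-0.85, -0.191, 0.491], [-0.165, 0.982, 0.095], [-0.5, 0.0, -0.866]] [[-0.851, -0.188, 0.491], [-0.163, 0.982, 0.094], [-0.5, 0.0, -0.866]]
[-0.0022, -0.7924, -0.5293, 0.0013, 0.0781, -0.0028]
```

>>> arm_command([
  [[0, -0.1, -0.4, 0, 0, 0, 0], [0, -0.4, -0.53, 0, 0.026, 0, 0], [0, -0.79, -0.53, 0.001, 0.052, -0.001, 0], [0, -0.79, -0.53, 0.0013, 0.078, -0.0028, 0], [0, -0.79, -0.53, 0.0013, 0.078, -0.0028, 0], [0, -0.79, -0.53, 0.0013, 0.078, -0.0028, 0]],
])

```text
clock: 25.38
eef_pos: [0.4986, -0.1887, 0.2191]
tcp_rot: [[-0.978, -0.207, 0.001], [-0.207, 0.978, 0.002], [-0.002, 0.002, -1.0]]
force: [-0.6, 0.7, -2.6]
opening: 0.151
gripper_force: 50.2
```

>>> arm_command([
  [[0.15, -0.3, 0.1, 0, 0, 0, 0], [0.3, -0.48, 0.4, 0, 0, 0, 0], [0.3, -0.48, 0.8, 0, 0, 0, 0], [0.3, -0.48, 1, 0, 0, 0, 0], [0.3, -0.48, 1, 0, 0, 0, 0]],
])

```text
clock: 26.0
eef_pos: [0.4669, -0.2682, 0.0681]
tcp_rot: [[-0.979, -0.205, -0.003], [-0.205, 0.979, 0.003], [0.002, 0.004, -1.0]]
force: [-1.1, -0.2, -1.8]
opening: 0.147
gripper_force: 50.1
```

```bash
python3 - <<'E'
import go; from h import *
s=env.get_state()
print(s["eef_pos"],s["joint_pos"].round(1),go.units(np.array([.47,-.27,.0265]),go.down(11.9),s).tolist())
E
```

```text
[ 0.46690337 -0.26818853  0.06805919] [ 31.   30.2  -4.9 112.4   3.9  37.8 125.5] [-0.0184, -0.0171, 0.277, 0.0006, -0.0004, -0.0002]
```

>>> arm_command([
  [[-0.018, -0.017, 0.12, 0, 0, 0, 0], [-0.018, -0.017, 0.22, 0, 0, 0, 0], [-0.018, -0.017, 0.27, 0, 0, 0, 0], [-0.018, -0.017, 0.281, 0, 0, 0, 0], [-0.018, -0.017, 0.281, 0, 0, 0, 0], [-0.018, -0.017, 0.281, 0, 0, 0, 0]],
])

```text
clock: 26.75
eef_pos: [0.4741, -0.2717, 0.0284]
tcp_rot: [[-0.979, -0.206, 0.002], [-0.206, 0.979, -0.0], [-0.002, -0.001, -1.0]]
force: [0.1, 0.2, -2.0]
opening: 0.152
gripper_force: 50.2
```

>>> arm_command([
  [[0, 0, 0, 0, 0, 0, 0.3], [0, 0, 0, 0, 0, 0, 0.6], [0, 0, -0.02, 0, 0, 0, 0.6]],
])

```text
clock: 27.12
eef_pos: [0.4738, -0.2715, 0.0311]
tcp_rot: [[-0.979, -0.206, 0.001], [-0.206, 0.979, 0.0], [-0.001, -0.0, -1.0]]
force: [-0.4, -0.2, 0.2]
opening: 0.601
gripper_force: 0.0
```

```bash
python3 - <<'E'
import go; from h import *
s=env.get_state()
print(s["eef_pos"],s["joint_pos"].round(1),go.units(s["eef_pos"]*[1,1,0]+np.array([.003*.978,.003*.207,.0295]),go.down(11.9,-20),s).tolist())
E
```

```text
[ 0.47375512 -0.27150155  0.03108842] [ 30.6  34.3  -4.5 112.    4.5  33.8 125. ] [-0.02, 0.0, 0.0106, -0.0, 0.0557, -0.0]
```

>>> arm_command([
  [[-0.02, 0, -0.04, 0, 0.025, 0, 0.6], [-0.02, 0, 0.0, 0, 0.05, 0, 0.6], [-0.02, 0, 0.011, 0, 0.0557, 0, 0.6], [-0.02, 0, 0.011, 0, 0.0557, 0, 0.6], [-0.02, 0, 0.011, 0, 0.0557, 0, 0.6]],
])

```text
clock: 27.75
eef_pos: [0.4752, -0.2719, 0.0295]
tcp_rot: [[-0.92, -0.204, -0.334], [-0.192, 0.979, -0.07], [0.342, -0.0, -0.94]]
force: [-0.3, 0.3, -0.8]
opening: 0.6
gripper_force: 0.0
```

```bash
python3 - <<'E'
import go; from h import *
s=env.get_state()
print(s["eef_pos"],s["joint_pos"].round(1),go.units(np.array([.4737+.0029,-.2716+.0006,.0295]),go.down(11.9,-20),s).tolist())
im,d=get_image("side"); cv2.imwrite("pics/side7.png",cv2.resize(cv2.convertScaleAbs(im[110:240,250:410,::-1],alpha=1.8,beta=10),None,fx=4.5,fy=4.5,interpolation=cv2.INTER_CUBIC))
E
```

```text
[ 0.4751906  -0.27190353  0.02948454] [ 18.6  42.8   2.4  98.4  10.7  56.3 115.1] [-0.0098, 0.004, -0.0037, 0.0001, 0.0001, -0.0004]
```

View pics/side7.png

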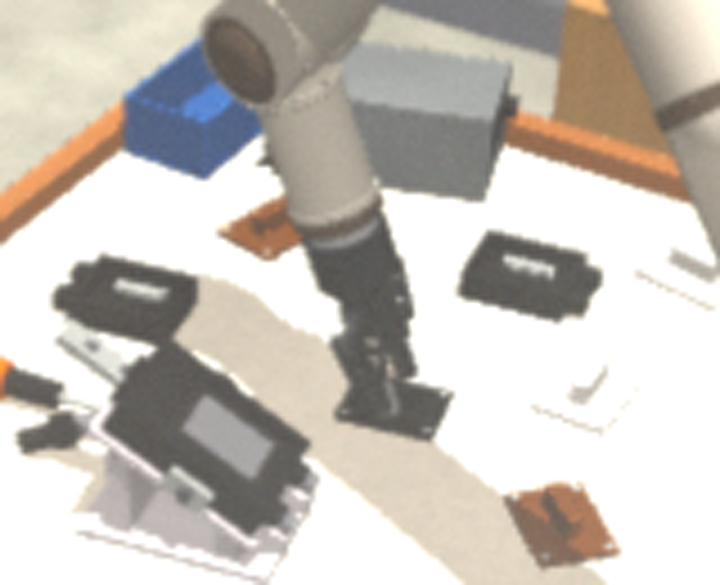

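The tilted gripper straddles the rib of the flat-lying cover at (395,405). The bar is still in the slot at (92,350). I close.

>>> arm_command([
  [[0, 0.003, -0.003, 0, 0, 0, 0.4], [0, 0.003, -0.003, 0, 0, 0, 0.2], [0, 0.003, -0.003, 0, 0, 0, 0.1], [0, 0.003, -0.003, 0, 0, 0, 0], [0, 0.003, -0.003, 0, 0, 0, 0], [0, 0.003, -0.003, 0, 0, 0, 0]],
], grip_force=50)

```text
clock: 28.55
eef_pos: [0.4768, -0.2708, 0.0303]
tcp_rot: [[-0.92, -0.206, -0.334], [-0.193, 0.979, -0.071], [0.342, -0.001, -0.94]]
force: [-0.3, 0.1, 4.6]
opening: 0.15
gripper_force: 51.3
```

```bash
python3 - <<'E'
import go; from h import *
s=env.get_state(); C=np.array([.4737,-.2716,0]); c,sn=np.cos(np.radians(11.9)),np.sin(np.radians(11.9))
r=s["tcp_rot"]; o=r.T@(C-s["eef_pos"]); y=r[:,1]; az=np.degrees(np.arctan2(-y[0],y[1]))
Rc=go.Ro.from_euler("Z",np.radians(az)).as_matrix()
o[1]=0; np.savez("grip.npz",o=o,Rct=r.T@Rc)
print(s["eef_pos"],"opening",s["opening"],"force",s["force"].round(1),"cover in tool mm",(o*1000).round(1),"az",az)
E
```

```text
[ 0.47682677 -0.27078549  0.03026576] opening 0.14982223202554604 force [-0.3  0.1  4.6] cover in tool mm [-7.3  0.  29.5] az 11.877092229603694
```

>>> arm_command([
  [[0.03, 0, -0.09, 0, 0, 0, 0], [0.15, 0, -0.4, 0, 0, 0, 0], [0.3, 0, -0.8, 0, 0, 0, 0], [0.342, 0, -0.94, 0, 0, 0, 0], [0.342, 0, -0.94, 0, 0, 0, 0]],
])

```text
clock: 29.18
eef_pos: [0.4783, -0.2708, 0.1821]
tcp_rot: [[-0.921, -0.206, -0.33], [-0.193, 0.979, -0.072], [0.337, -0.003, -0.941]]
force: [0.5, 0.4, -2.0]
opening: 0.146
gripper_force: 50.4
```

```bash
cat >> go.py <<'E'
def cov(q):
    G=np.load("grip.npz"); s=env.get_state(); r=s["tcp_rot"]
    Rc=r@G["Rct"]; p=s["eef_pos"]+r@G["o"]
    print("cover now",((p-St)@SR*1000).round(1),Ro.from_matrix(SR.T@Rc).as_rotvec(degrees=True).round(2),"clock",round(s["clock"],2),"F",(SR.T@s["force"]).round(1),"j",s["joint_pos"].round(0)[[3,4,5,6]])
    R=SR@G["Rct"].T; t=SR@(np.array(q)/1000)+St-R@G["o"]; u=units(t,R,s); print("units",u.tolist()); return u
E
python3 - <<'E'
import go
go.cov((5,1,110))
E
```

```text
cover now [ -59.  -197.9  120.8] [ 0.17 29.73  1.05] clock 29.18 F [-0.5  0.3 -2. ] j [ 95.  10.  71. 118.]
units [-0.2611, 1.3193, -0.2407, -0.0006, -0.0826, 0.003]
```

>>> arm_command([
  [[-0.05, 0.2, -0.25, 0, 0, 0, 0], [-0.1, 0.55, -0.35, 0, -0.02, 0.001, 0], [-0.15, 0.9, -0.35, 0, -0.04, 0.0015, 0], [-0.15, 0.9, -0.35, 0, -0.06, 0.002, 0], [-0.15, 0.9, -0.35, 0, -0.06, 0.002, 0]],
])

```text
clock: 29.8
eef_pos: [0.484, -0.1303, 0.22]
tcp_rot: [[-0.981, -0.193, 0.024], [-0.193, 0.981, 0.003], [-0.024, -0.001, -1.0]]
force: [0.5, -0.6, -1.6]
opening: 0.153
gripper_force: 50.3
```

```bash
python3 - <<'E'
import go
go.cov((0,1,60))
E
```

```text
cover now [ -2.2 -60.9 132.9] [0.1  8.61 0.27] clock 29.8 F [-0.5 -0.7 -1.6] j [113.   0.  53. 113.]
units [-0.2186, 0.4123, 0.4283, -0.0, -0.0239, 0.0008]
```

>>> arm_command([
  [[-0.1, 0.2, 0.05, 0, -0.01, 0, 0], [-0.2, 0.4, 0.1, 0, -0.02, 0.0008, 0], [-0.219, 0.412, 0.25, 0, -0.0239, 0.0008, 0], [-0.219, 0.412, 0.4, 0, -0.0239, 0.0008, 0], [-0.219, 0.412, 0.428, 0, -0.0239, 0.0008, 0], [-0.219, 0.412, 0.428, 0, -0.0239, 0.0008, 0]],
])

```text
clock: 30.55
eef_pos: [0.5094, -0.0633, 0.1574]
tcp_rot: [[-0.967, -0.189, 0.172], [-0.186, 0.982, 0.032], [-0.175, -0.001, -0.985]]
force: [-0.2, 0.1, -0.7]
opening: 0.146
gripper_force: 50.3
```

```bash
python3 - <<'E'
import go
go.cov((-5,0.8,40))
E
```

```text
cover now [ 3.5  0.1 59. ] [-0.   -0.09  0.05] clock 30.55 F [-0.5  0.2 -0.5] j [121.  -2.  34. 108.]
units [0.0098, 0.0047, 0.1382, -0.0, 0.0002, 0.0001]
```

>>> arm_command([
  [[0.01, 0.005, 0.06, 0, 0, 0, 0], [0.01, 0.005, 0.11, 0, 0, 0, 0], [0.01, 0.005, 0.138, 0, 0, 0, 0], [0.01, 0.005, 0.138, 0, 0, 0, 0], [0.01, 0.005, 0.138, 0, 0, 0, 0]],
])

```text
clock: 31.18
eef_pos: [0.5114, -0.062, 0.1375]
tcp_rot: [[-0.966, -0.189, 0.175], [-0.186, 0.982, 0.032], [-0.178, -0.002, -0.984]]
force: [-0.0, -0.6, -1.2]
opening: 0.152
gripper_force: 50.3
```

```bash
python3 - <<'E' 2>/dev/null
import go; from h import *
from go import SR,St
go.cov((-8,0.8,36))
D=[]
for _ in range(3):
    im,d=get_image("side"); D.append(np.where(d>0,d,np.nan))
d=np.nan_to_num(np.nanmedian(D,0))
for r in trace("side","cover")[:6]:
    q=(cloud("side",r["pixels"],d)-St)@SR*1000
    if np.median(abs(q[:,1]))>70: continue
    k=(q[:,1]>9)&(q[:,1]<34)&(q[:,2]<53)&(q[:,2]>33); A=np.c_[q[k,:2],np.ones(k.sum())]
    f=np.linalg.lstsq(A,q[k,2],rcond=None)[0]; res=q[k,2]-A@f; g=abs(res)<3; f=np.linalg.lstsq(A[g],q[k,2][g],rcond=None)[0]
    print(round(r["confidence"],2),r["rect"],k.sum(),"slopes deg",np.degrees(f[:2]).round(1),"z mid",np.median(q[k,2]).round(1),"x",np.percentile(q[k,0],[2,98]).round(1),"ymax",np.percentile(q[:,1],[97,99]).round(1))
E
```

```text
cover now [-4.5  1.  40.7] [-0.02 -0.22  0.09] clock 31.18 F [-0.7 -0.6 -0.9] j [122.  -2.  31. 108.]
units [0.0108, -0.0016, 0.0373, -0.0001, 0.0006, 0.0002]
0.59 [286.1, 190.6, 311.0, 214.6] 118 slopes deg [0.8 0.3] z mid 44.6 x [-41.6  39. ] ymax [39.7 42.2]
```

The plate is parallel to the box within 1° and at the expected height. I lower it slightly up-slope of the recess.

```bash
python3 - <<'E'
import go
for q in((-9,.8,37),(-9,.8,34),(-9,.8,32.5),(-12,.8,32.5),(-15,.8,32)): go.cov(q)
E
```

```text
cover now [-4.4  1.  40.8] [-0.03 -0.23  0.09] clock 31.38 F [-0.9 -0.3 -1.9] j [122.  -2.  31. 108.]
units [0.0196, -0.0015, 0.0337, -0.0002, 0.0007, 0.0002]
cover now [-4.4  1.  40.8] [-0.03 -0.23  0.09] clock 31.38 F [-0.9 -0.3 -1.9] j [122.  -2.  31. 108.]
units [0.0128, -0.0015, 0.0525, -0.0002, 0.0007, 0.0002]
cover now [-4.4  1.  40.8] [-0.03 -0.23  0.09] clock 31.38 F [-0.9 -0.3 -1.9] j [122.  -2.  31. 108.]
units [0.0094, -0.0015, 0.0619, -0.0002, 0.0007, 0.0002]
cover now [-4.4  1.  40.8] [-0.03 -0.23  0.09] clock 31.38 F [-0.9 -0.3 -1.9] j [122.  -2.  31. 108.]
units [0.0283, -0.0015, 0.0687, -0.0002, 0.0007, 0.0002]
cover now [-4.4  1.  40.8] [-0.03 -0.23  0.09] clock 31.38 F [-0.9 -0.3 -1.9] j [122.  -2.  31. 108.]
units [0.046, -0.0014, 0.0786, -0.0002, 0.0007, 0.0002]
```

>>> arm_command([
  [[0.0196, -0.0015, 0.025, -0.0002, 0.0007, 0.0002, 0], [0.0196, -0.0015, 0.0337, -0.0002, 0.0007, 0.0002, 0], [0.016, -0.0015, 0.044, -0.0002, 0.0007, 0.0002, 0], [0.0128, -0.0015, 0.0525, -0.0002, 0.0007, 0.0002, 0], [0.0128, -0.0015, 0.0525, -0.0002, 0.0007, 0.0002, 0], [0.0128, -0.0015, 0.0525, -0.0002, 0.0007, 0.0002, 0]],
])

```text
clock: 32.12
eef_pos: [0.5102, -0.0624, 0.1297]
tcp_rot: [[-0.968, -0.188, 0.169], [-0.185, 0.982, 0.032], [-0.172, -0.0, -0.985]]
force: [-5.9, -0.7, 8.0]
opening: 0.147
gripper_force: 51.8
```

```bash
python3 - <<'E'
import go
for q in((-9,.8,32.5),(-12,.8,32.5),(-15,.8,32)): go.cov(q)
E
```

```text
cover now [-9.6  0.8 34.5] [ 0.02  0.1  -0.02] clock 32.12 F [-1.1  0.4  9.8] j [122.  -2.  31. 108.]
units [-0.0083, -0.0001, 0.0113, 0.0001, -0.0003, -0.0]
cover now [-9.6  0.8 34.5] [ 0.02  0.1  -0.02] clock 32.12 F [-1.1  0.4  9.8] j [122.  -2.  31. 108.]
units [0.0104, -0.0002, 0.0181, 0.0001, -0.0003, -0.0]
cover now [-9.6  0.8 34.5] [ 0.02  0.1  -0.02] clock 32.12 F [-1.1  0.4  9.8] j [122.  -2.  31. 108.]
units [0.0281, -0.0002, 0.0281, 0.0001, -0.0003, -0.0]
```

Contact on the deck at z = 34.5 mm, 10 N. Now I slide down-slope with light pressure.

>>> arm_command([
  [[0.006, 0, 0.0023, 0, 0, 0, 0], [0.012, 0, 0.0045, 0, 0, 0, 0], [0.019, 0, 0.0068, 0, 0, 0, 0], [0.019, 0, 0.0068, 0, 0, 0, 0]],
])

```text
clock: 32.62
eef_pos: [0.5101, -0.0624, 0.1294]
tcp_rot: [[-0.967, -0.188, 0.174], [-0.186, 0.982, 0.032], [-0.177, -0.001, -0.984]]
force: [-2.2, 0.7, 8.3]
opening: 0.148
gripper_force: 51.7
```

```bash
python3 - <<'E'
import go
go.cov((-14,.8,30))
E
```

```text
cover now [-9.7  0.8 34.3] [-0.01 -0.19  0.04] clock 32.62 F [2.4 1.1 8.2] j [122.  -2.  30. 108.]
units [0.0167, -0.0, 0.0365, -0.0, 0.0005, 0.0001]
```

>>> arm_command([
  [[0.007, 0, 0.0023, 0, 0, 0, 0], [0.013, 0, 0.0045, 0, 0, 0, 0], [0.02, 0, 0.0068, 0, 0, 0, 0], [0.02, 0, 0.0068, 0, 0, 0, 0]],
])

```text
clock: 33.12
eef_pos: [0.508, -0.0633, 0.1281]
tcp_rot: [[-0.966, -0.188, 0.175], [-0.185, 0.982, 0.032], [-0.178, -0.002, -0.984]]
force: [-0.5, 1.1, 5.7]
opening: 0.149
gripper_force: 51.5
```

```bash
python3 - <<'E'
import go
go.cov((-14,.8,30))
E
```

```text
cover now [-12.2   0.3  34.3] [-0.04 -0.26  0.04] clock 33.12 F [2.6 1.2 5.1] j [123.  -2.  30. 108.]
units [0.0007, 0.0029, 0.0305, -0.0001, 0.0007, 0.0001]
```

>>> arm_command([
  [[0.005, 0.002, 0.003, 0, 0, 0, 0], [0.01, 0.002, 0.006, 0, 0, 0, 0], [0.014, 0.002, 0.009, 0, 0, 0, 0], [0.014, 0.002, 0.009, 0, 0, 0, 0]],
])

```text
clock: 33.62
eef_pos: [0.5068, -0.0635, 0.1268]
tcp_rot: [[-0.966, -0.188, 0.177], [-0.185, 0.982, 0.032], [-0.179, -0.002, -0.984]]
force: [-0.2, -0.3, 7.5]
opening: 0.147
gripper_force: 51.7
```

```bash
python3 - <<'E'
import go
go.cov((-14,.8,30))
E
```

```text
cover now [-14.    0.4  33.8] [-0.07 -0.32  0.05] clock 33.62 F [ 3.6 -0.3  6.6] j [123.  -2.  29. 108.]
units [-0.0093, 0.0024, 0.0235, -0.0002, 0.0009, 0.0001]
```

>>> arm_command([
  [[0.005, 0.002, 0.003, 0, 0, 0, 0], [0.01, 0.002, 0.006, 0, 0, 0, 0], [0.014, 0.002, 0.009, 0, 0, 0, 0], [0.014, 0.002, 0.012, 0, 0, 0, 0]],
])

```text
clock: 34.12
eef_pos: [0.5049, -0.0637, 0.1246]
tcp_rot: [[-0.966, -0.188, 0.176], [-0.185, 0.982, 0.032], [-0.179, -0.002, -0.984]]
force: [-3.3, -0.9, 9.0]
opening: 0.146
gripper_force: 51.8
```

```bash
python3 - <<'E'
import go
go.cov((-14,.8,30))
E
```

```text
cover now [-16.7   0.5  32.8] [-0.08 -0.31  0.03] clock 34.12 F [ 1.6 -0.3  9.4] j [123.  -2.  29. 108.]
units [-0.0244, 0.0016, 0.0115, -0.0002, 0.0009, 0.0]
```

```bash
cat > chk.py <<'E'
import go; from h import *
from go import SR,St
import warnings; warnings.simplefilter("ignore")
def chk():
    D=[]
    for _ in range(3):
        im,d=get_image("side"); D.append(np.where(d>0,d,np.nan))
    d=np.nan_to_num(np.nanmedian(D,0))
    for r in trace("side","cover")[:6]:
        q=(cloud("side",r["pixels"],d)-St)@SR*1000
        if np.median(abs(q[:,1]))>70: continue
        k=(q[:,1]>9)&(q[:,1]<37)&(q[:,2]<53)&(q[:,2]>20); A=np.c_[q[k,:2],np.ones(k.sum())]
        f=np.linalg.lstsq(A,q[k,2],rcond=None)[0]; res=q[k,2]-A@f; g=abs(res)<2.5; f=np.linalg.lstsq(A[g],q[k,2][g],rcond=None)[0]
        print("cover",round(r["confidence"],2),r["rect"],k.sum(),"slopes",np.degrees(f[:2]).round(1),"z mid",np.median(q[k,2]).round(1),"x",np.percentile(q[k,0],[2,98]).round(1),"ymax",np.percentile(q[:,1],[97,99]).round(1))
    q=(cloud("side",np.ones(d.shape,bool),d)-St)@SR*1000
    for x in range(-75,75,10):
        k=(abs(q[:,0]-x)<5)&(q[:,1]>16)&(q[:,1]<34)&(q[:,2]>15)&(q[:,2]<50); print(x,np.median(q[k,2]).round(1),end=" ")
    print()
    for y in range(-46,50,4):
        k=(abs(q[:,0]+35)<12)&(abs(q[:,1]-y)<2)&(q[:,2]>15)&(q[:,2]<50); print(y,np.median(q[k,2]).round(1),end=" ")
    print()
chk()
E
python3 chk.py
```

```text
cover 0.56 [288.8, 191.0, 315.1, 220.0] 167 slopes [ 2.6 -7.5] z mid 36.7 x [-55.8  29.6] ymax [38.4 40. ]
-75 31.3 -65 29.8 -55 33.9 -45 35.3 -35 35.7 -25 36.5 -15 36.5 -5 36.8 5 36.7 15 38.0 25 38.5 35 32.4 45 32.5 55 30.3 65 31.2 
-46 29.9 -42 32.0 -38 32.8 -34 33.2 -30 34.8 -26 36.4 -22 33.4 -18 34.5 -14 33.4 -10 nan -6 34.8 -2 nan 2 33.9 6 40.0 10 37.4 14 34.8 18 34.8 22 35.7 26 36.7 30 35.6 34 35.5 38 34.0 42 31.6 46 30.4
```

The side depth shows the lower end already dropped ~3 mm into the recess and the upper end still on the deck's rim. I nudge a little further down-slope, with a small y wiggle.

>>> arm_command([
  [[0.007, 0.004, 0.004, 0, 0, 0, 0], [0.014, 0.008, 0.007, 0, 0, 0, 0], [0.014, -0.004, 0.007, 0, 0, 0, 0], [0.014, -0.01, 0.007, 0, 0, 0, 0], [0.014, 0, 0.01, 0, 0, 0, 0], [0.014, 0, 0.01, 0, 0, 0, 0]],
])

```text
clock: 35.08
eef_pos: [0.5006, -0.0639, 0.1207]
tcp_rot: [[-0.967, -0.188, 0.171], [-0.185, 0.982, 0.032], [-0.174, -0.001, -0.985]]
force: [1.2, -0.5, -0.6]
opening: 0.149
gripper_force: 50.6
```

```bash
python3 - <<'E'
import go
go.cov((-14,.8,30))
E
python3 chk.py
```

```text
cover now [-22.5   1.2  31.6] [-0.   -0.01  0.  ] clock 35.08 F [ 0.6 -0.7 -1. ] j [124.  -2.  29. 108.]
units [-0.0568, -0.0024, -0.0093, -0.0, 0.0, 0.0]
cover 0.62 [288.1, 192.9, 318.4, 217.5] 172 slopes [  1.4 -12.2] z mid 35.3 x [-61.7  24.9] ymax [40.5 42.5]
-75 32.2 -65 32.1 -55 32.9 -45 35.2 -35 35.1 -25 35.0 -15 35.8 -5 35.1 5 37.0 15 35.8 25 29.6 35 31.4 45 32.0 55 32.4 65 32.4 
-46 nan -42 32.9 -38 nan -34 34.5 -30 32.8 -26 nan -22 nan -18 nan -14 nan -10 nan -6 nan -2 nan 2 nan 6 37.2 10 38.3 14 34.7 18 34.9 22 35.1 26 35.0 30 34.4 34 33.6 38 32.0 42 32.3 46 32.1
```

>>> arm_command([
  [[-0.003, 0, 0.007, 0, 0, 0, 0], [-0.006, 0, 0.013, 0, 0, 0, 0], [-0.006, 0, 0.013, 0, 0, 0, 0]],
])

```text
clock: 35.65
eef_pos: [0.5017, -0.0637, 0.1198]
tcp_rot: [[-0.967, -0.188, 0.171], [-0.185, 0.982, 0.032], [-0.174, -0.001, -0.985]]
force: [-2.1, 0.7, 10.6]
opening: 0.148
gripper_force: 52.3
```

```bash
python3 - <<'E'
import go
go.cov((-14,.8,30))
E
python3 chk.py
```

```text
cover now [-22.    1.2  30.3] [-0.  0. -0.] clock 35.65 F [ 3.6  1.1 10.1] j [123.  -2.  29. 108.]
units [-0.0505, -0.0025, -0.0162, 0.0, -0.0, -0.0]
cover 0.58 [286.4, 194.9, 312.5, 220.0] 147 slopes [ 0.2 -6. ] z mid 34.3 x [-59.6  24.4] ymax [38.7 39.9]
-75 30.4 -65 32.3 -55 33.4 -45 34.2 -35 34.3 -25 34.7 -15 35.4 -5 33.1 5 35.1 15 34.5 25 31.1 35 31.7 45 31.6 55 31.4 65 31.3 
-46 28.6 -42 30.5 -38 32.2 -34 30.8 -30 34.9 -26 nan -22 nan -18 nan -14 nan -10 nan -6 nan -2 36.2 2 nan 6 40.0 10 36.5 14 37.0 18 35.1 22 35.4 26 34.3 30 34.1 34 31.6 38 32.4 42 32.2 46 32.3
```

Contact at z ≈ 30 mm with the plate level, so the cover seems to be in the recess. I release, retract and check with the top camera.

>>> arm_command([
  [[0.002, 0, -0.007, 0, 0, 0, 0], [0.002, 0, -0.007, 0, 0, 0, 0.3], [0.002, 0, -0.007, 0, 0, 0, 0.45], [0.002, 0, -0.1, 0, 0, 0, 0.45], [0.002, 0, -0.4, 0, 0, 0, 0.6], [0.002, 0, -0.8, 0, 0, 0, 0.6], [0.002, -0.3, -1, 0, 0, 0, 0.6]],
])

```text
clock: 36.72
eef_pos: [0.4846, -0.11, 0.2707]
tcp_rot: [[-0.965, -0.194, 0.174], [-0.191, 0.981, 0.033], [-0.177, -0.001, -0.984]]
force: [0.4, -1.7, 0.1]
opening: 0.607
gripper_force: 0.0
```

>>> arm_command([
  [[0, -0.4, -0.1, 0, 0, 0, 0.6], [0, -0.8, -0.1, 0, 0, 0, 0.6], [0, -1, -0.1, 0, 0, 0, 0.6], [0, -1, -0.1, 0, 0, 0, 0.6]],
])

```text
clock: 37.22
eef_pos: [0.5088, -0.2634, 0.2818]
tcp_rot: [[-0.968, -0.183, 0.17], [-0.181, 0.983, 0.031], [-0.173, -0.001, -0.985]]
force: [-0.4, 0.8, -0.2]
opening: 0.603
gripper_force: 0.0
```

```bash
python3 chk.py; python3 - <<'E'
from chk import *
D=[]
for _ in range(4):
    im,d=get_image("top"); D.append(np.where(d>0,d,np.nan))
d=np.nan_to_num(np.nanmedian(D,0)); np.savez("top8.npz",im=im,d=d)
q=(cloud("top",np.ones(d.shape,bool),d)-St)@SR*1000
print("TOP")
for x in range(-80,140,6):
    k=(abs(q[:,0]-x)<3)&(abs(abs(q[:,1])-22)<10)&(q[:,2]>10)&(q[:,2]<60); print(x,k.sum(),np.median(q[k,2]).round(1),end=" | ")
print()
for y in range(-52,54,4):
    k=(abs(q[:,0]+38)<12)&(abs(q[:,1]-y)<2)&(q[:,2]>10)&(q[:,2]<60); print(y,np.median(q[k,2]).round(1),end=" | ")
a=cv2.convertScaleAbs(im[165:240,250:325,::-1],alpha=3,beta=20); cv2.imwrite("pics/top8.png",cv2.resize(a,None,fx=7.5,fy=7.5,interpolation=cv2.INTER_CUBIC))
E
```

```text
cover 0.93 [288.1, 195.3, 318.3, 217.7] 169 slopes [  0.6 -16.5] z mid 34.3 x [-62.   23.9] ymax [39.1 40.3]
-75 32.6 -65 31.9 -55 33.2 -45 34.0 -35 33.1 -25 32.1 -15 34.1 -5 35.0 5 34.5 15 34.9 25 31.3 35 32.7 45 31.9 55 31.1 65 32.4 
-46 30.0 -42 31.7 -38 30.9 -34 31.7 -30 29.5 -26 35.4 -22 38.9 -18 nan -14 nan -10 nan -6 nan -2 36.3 2 nan 6 36.8 10 43.6 14 34.7 18 31.8 22 34.3 26 32.3 30 33.1 34 31.9 38 33.2 42 29.9 46 32.2 
cover 0.83 [289.8, 192.2, 314.7, 218.2] 173 slopes [ -0.1 -14.6] z mid 34.1 x [-62.   23.7] ymax [38.9 40.5]
cover 0.18 [263.4, 182.8, 281.5, 193.9] 3 slopes [ 6.3 -9. ] z mid 21.7 x [ 93.1 110.5] ymax [17.9 18.4]
-75 31.1 -65 32.5 -55 33.6 -45 33.6 -35 33.4 -25 33.6 -15 33.0 -5 33.9 5 34.9 15 33.1 25 30.1 35 29.7 45 31.5 55 31.9 65 31.2 
-46 30.3 -42 30.3 -38 30.1 -34 32.2 -30 33.4 -26 36.1 -22 38.1 -18 nan -14 nan -10 35.5 -6 nan -2 34.9 2 nan 6 32.2 10 41.0 14 40.3 18 33.6 22 33.2 26 33.5 30 34.3 34 33.7 38 31.1 42 30.4 46 30.9 
TOP
-80 7 31.8 | -74 22 34.0 | -68 22 33.9 | -62 16 34.9 | -56 22 35.9 | -50 23 35.6 | -44 19 35.7 | -38 23 36.2 | -32 21 36.1 | -26 22 35.6 | -20 22 36.2 | -14 24 35.8 | -8 21 36.3 | -2 25 35.5 | 4 21 35.6 | 10 21 36.2 | 16 23 36.1 | 22 21 35.7 | 28 27 32.2 | 34 22 33.4 | 40 23 34.3 | 46 23 33.7 | 52 22 34.1 | 58 23 34.3 | 64 25 34.1 | 70 39 32.0 | 76 13 27.0 | 82 2 22.9 | 88 2 18.2 | 94 2 20.9 | 100 4 19.8 | 106 2 19.1 | 112 2 20.4 | 118 1 18.4 | 124 3 20.2 | 130 2 20.1 | 136 2 19.8 | 
-52 31.4 | -48 34.0 | -44 35.0 | -40 33.4 | -36 36.5 | -32 36.1 | -28 36.3 | -24 36.6 | -20 35.8 | -16 36.7 | -12 36.0 | -8 58.5 | -4 57.8 | 0 58.6 | 4 40.7 | 8 36.6 | 12 36.3 | 16 35.4 | 20 35.3 | 24 36.2 | 28 35.2 | 32 33.8 | 36 31.8 | 40 32.8 | 44 33.3 | 48 33.5 | 52 17.1 |
```

View pics/top8.png

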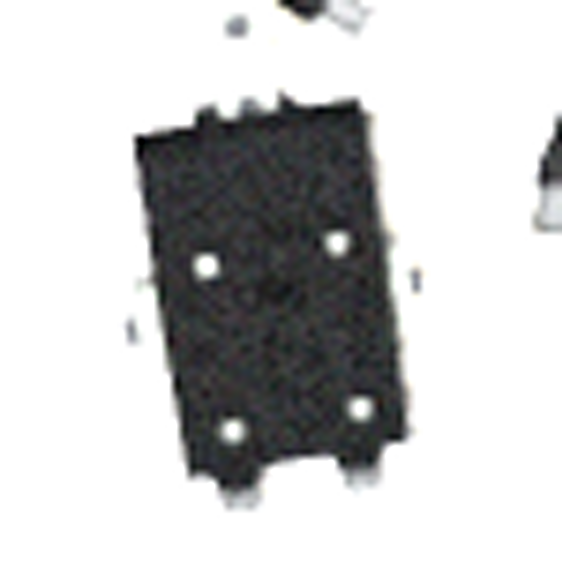

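The view shows the cover's four corner holes at (206,266), (337,242), (231,431), (360,408), lying evenly inside the recess. Its plate top measures 36 mm everywhere against the 34 mm deck, which is fully home. The bar tail is at z ≈ 20 mm, as it should be. One last numeric check of the centre, then I hand in.

```bash
python3 - <<'E'
from chk import *
def on(uv,zs):
    r,R,t=rays("top",uv); o=-R.T@t; dd=r@R; n=SR[:,2]; c=St+n*zs/1000
    return ((o+dd*(((c-o)@n)/(dd@n))[:,None]-St)@SR*1000)
f=lambda L:(np.array(L,float)+.5)/7.5-.5+[250,165]
h=on(f([(206,266),(337,242),(231,431),(360,408)]),36); b=on(f([(135,138),(360,100),(408,435),(190,475)]),34)
print("cover",h.mean(0).round(1),"box",b.mean(0).round(1))
z=np.load("top8.npz"); q=(cloud("top",np.ones(z["d"].shape,bool),z["d"])-St)@SR*1000
k=(q[:,0]>85)&(q[:,0]<160)&(abs(q[:,1])<20)&(q[:,2]>14)&(q[:,2]<26); print("bar tail",k.sum(),np.percentile(q[k],[2,50,98],axis=0).round(1).tolist())
print(env.get_state()["clock"])
E
```

```text
cover 0.73 [287.9, 195.4, 314.9, 218.4] 177 slopes [ -0.4 -14.1] z mid 34.0 x [-61.8  23.5] ymax [38.7 40.7]
-75 32.5 -65 32.3 -55 32.9 -45 33.8 -35 33.4 -25 33.7 -15 33.6 -5 33.0 5 32.8 15 33.2 25 30.7 35 31.0 45 31.7 55 31.8 65 32.7 
-46 29.2 -42 30.2 -38 30.0 -34 31.0 -30 32.5 -26 35.9 -22 nan -18 nan -14 nan -10 nan -6 34.5 -2 nan 2 nan 6 31.4 10 39.7 14 34.0 18 32.5 22 33.4 26 33.2 30 34.7 34 33.0 38 31.0 42 31.9 46 31.0 
cover [-20.6  -1.2  36. ] box [ 0.5 -0.1 34. ]
bar tail 148 [[85.8, -15.0, 16.9], [114.5, -2.8, 19.7], [141.3, 8.9, 22.2]]
38.025
```

The top corners I picked may be the foot of the upper end face, which this camera can see, and that would bias my frame's x. I refit with that hypothesis before handing in.

```bash
python3 - <<'E'
from h import *
from scipy.optimize import least_squares
from scipy.spatial.transform import Rotation as Ro
cr=np.array([(103,105),(345,68),(395,430),(163,468)],float); uv=(cr+.5)/8-.5+[255,170]
z=np.load("avg.npz"); P=cloud("top",np.load("m.npz")["shell0"],z["d"])
pose=lambda p:(Ro.from_euler("ZY",[p[3],-np.radians(30)]).as_matrix(),p[:3])
hl=(np.array([(206,266),(337,242),(231,431),(360,408)],float)+.5)/7.5-.5+[250,165]
for zu in(34,0):
    C=np.array([(75,50,zu),(75,-50,zu),(-75,-50,34),(-75,50,34)])/1000
    def res(p):
        R,t=pose(p); e=((proj("top",C@R.T+t)-uv)/.5).ravel(); q=(P-t)@R
        k=(abs(q[:,1])<.045)&(q[:,0]>.037)&(q[:,0]<.07); return np.r_[e,(np.median(q[k,2])-.034)/.0007]
    s=least_squares(res,[.55,-.06,.07,.19],diff_step=1e-4); R,t=pose(s.x)
    r,Rc,tc=rays("top",hl); o=-Rc.T@tc; d=r@Rc; n=R[:,2]; c=t+n*.036
    h=((o+d*(((c-o)@n)/(d@n))[:,None]-t)@R*1000).mean(0)
    q=(P-t)@R*1000
    print(zu,s.x.round(4),"rms px",np.sqrt(np.mean((s.fun[:8]*.5)**2)).round(2),"cover",h.round(1))
    for x in(-71,-68,-65,-62,-59,-56,24,27,30,33,36,39):
        k=(abs(q[:,1])<32)&(abs(q[:,0]-x)<1.5); print(x,np.mean(q[k,2]).round(1),end=" ")
    print()
E
```

```text
34 [ 0.5476 -0.0561  0.0767  0.1893] rms px 0.71 cover [-20.6  -1.2  36. ]
-71 33.9 -68 34.0 -65 31.7 -62 28.8 -59 29.3 -56 28.8 24 29.1 27 29.3 30 33.8 33 34.0 36 33.1 39 33.9 
0 [ 0.5435 -0.0582  0.0739  0.1788] rms px 0.57 cover [-15.5  -0.2  36. ]
-71 33.5 -68 33.6 -65 34.4 -62 34.1 -59 30.8 -56 29.5 24 29.9 27 29.2 30 29.1 33 29.9 36 33.9 39 34.2
```

The refit places the recess walls where they must be (-61 and 33). The cover's centre is at (-15.5, -0.2), with its plate top at 36 mm. That is home, so I hand in.

```bash
python3 -c "
from workcell import env
print(env.finish_job())"
```

```text
the job is handed in; nothing more can be done
None
```

I handed the job in at about 38 s of the 64 s allowed, and no verdict came back: by my measurements the long bar is in the slot against the hidden stop, the black cover lies fully home in the recess, and the gripper is clear of everything.

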